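Load the drill jig from the bar tray and clamp it

ROBOT

A 6-joint arm with a two-finger parallel gripper is mounted at the origin on the work surface. World frame = base frame: x ahead of the robot, y to its left, z up, the work surface at z = 0. Lengths are in m, angles in rad, forces in N, time in s.
With the tool pointing down it reaches from about 0.15 to 0.775 m from the base axis. Payload 6.1 kg.
Tool frame: the origin (TCP) lies midway between the tips of the shut fingers; the grasp point (between the pads) lies 19 mm behind it (robot.grasp_offset is the distance from the TCP to the grasp point, in m); z points along the fingers, y is the line along which they close (so a half turn about z gives the same grasp; the last joint's range is limited). The gripper opens to 85 mm and grips with 20 to 120 N. Pads are 22 mm wide; open, the fingers measure 114 mm over their backs; the gripper's body (76 mm by 85 mm) begins 54 mm behind the grasp point. The pads swing forward as they close: fully open they stand 13 mm farther back than shut.
Start: joints at [-1.179, 0.126, -0.04, 1.405, 0, 1.571], TCP at [0.2, -0.485, 0.231] pointing down, gripper open.
Joint ranges: [-2.72, 2.72], [-0.95, 1.95], [-1.27, 1.35], [-1.78, 2.02], [-1.46, 1.47], [-3.14, 3.14]. Speed limits (rad/s): [2.39, 2.39, 3.01, 3.14, 3.14, 3.14].

INTERFACE

Orientations are given as a unit quaternion [w, x, y, z].
In Python, from cell import monitor, camera, calibration, ticket, boxes_of, robot gives the robot as it stands.
- The arm moves only by the shell command python3 -m inch 'ROWS'. ROWS is JSON, a list of rows, each an object of numbers: "tx", "ty", "tz": the shift along the tool's x, y, z in m; "spin": the turn about the tool's z in rad; "claw": the opening, from 0 (shut) to 1 (fully open). In form: [{"tx": .., "ty": .., "tz": .., "spin": .., "claw": ..}, ...]. A call has 1 to 8 rows; each row is the pose to reach, as a shift and turn from the pose commanded when the call began, along the tool's axes at that moment; what a row does not reach only later rows make up. A row lasts 1/10 s, in which the tool goes at most 50 mm and 8.59 degrees, less where a joint would pass 70% of its speed; a pose out of reach is approached as far as the arm can. A call with a gripper value outside its range is refused whole. The fingers move at their own pace and stop on an object; the grip force is fixed at half the most. Time passes only in rows, so rows that repeat a pose let the fingers close. It gives the time, the measured TCP pose, the force, the opening and the grip force at its end, in the units of the state.
- monitor.get_obs(): the state, without advancing time (a new reading comes with each control period).
- camera(name): name is "side" or "top"; returns the picture (384x512x3 uint8, red, green, blue); there is no depth.
- calibration(name): a dict with "mtx" (3x3 intrinsics, pixels), "T" (4x4, takes a point from camera to world coordinates). Camera axes: x right, y down, z forward; pixel columns grow to the right and rows downward; lengths in m; the calibration is good to about 2 mm. A picture is of the moment at which its call begins. calibration takes no time and is no camera call.
- ticket.job_done(): hands the job in; it is judged then, once.
Trained networks look in the newest picture that a camera, given by its name, has taken for a name from the list of things; names that differ only in an ending like _2 or _b are one class to them, and where a whole thing is asked for, a point or a joint stands for the part that bears it (a point fixed in the world has none). Each returns a list of dicts, best first, with "conf" (0 to 1); they miss things now and then, are a little off and sometimes report something else, mostly with a low value. They report only what shows in the picture. A call takes as long as a camera call. They do not tell look-alikes from the thing itself.
- boxes_of(thing, camera): "xyz" ([x, y, z] in m, in world coordinates, good to about 4 mm: the middle of the surface that is visible of it).
The state is a dict: "t": time; "qpos": joint angles; "qd": joint speeds; "joint_torque": joint torques, N m; "position": TCP position; "tool_rot": TCP orientation; "force": force on the tool from outside, world axes, zero at the start; "moment": the same for the moment, N m; "finger_gap": finger opening in m; "finger_force": force on a finger pad.
Only numpy, scipy, OpenCV 4.12 (cv2) and the standard library are available. Lean on these libraries where they do the work, as an engineer would, in place of code of your own. Each camera call takes 0.05 s, during which the arm holds its last target. There are 200 camera calls.

TASK

Carry the tray with its three bars to the drill jig, turn it so that the bars lie along the loading slot, and tip all three through the slot so that they lie side by side under the bush plate. Set the empty tray back down upright on the bench, and push the toggle clamp's handle down over centre, fully home, so that its pad holds the bars. Leave everything else on the bench where it is.

Things in the scene. Friction and masses are not known exactly. Their poses are not given: they have to be found in the camera images.
- jig: Steel drill jig bolted to the bench, base plate 222 x 160 x 12 mm. Origin on the bench under the loading slot; y runs along the slot, the toggle clamp is on its -x side, the drill bush plate on its +x side. Bars dropped through the slot roll by themselves down a smooth bed that falls 10 degrees to +x, and lie side by side under the 70 mm wide bush plate, ends in view.
- jig_slot (a point): Middle of the slot, level with the bush plate's top (65 mm above the bench). The slot is the gap between the tall back sheet (-x side) and the bush plate's edge (+x side): 22 mm wide, 134 mm long between side cheeks. Flared end guides (tops 92 mm up, 164 mm apart) lead bars in; two chute sheets slope in from +x, upper edges at jig x = +33 mm, 80 mm up.
- jig_back (a point): Middle of the top edge of the slot's upright back sheet, 140 mm long, 127 mm above the bench: the jig's highest part besides the clamp handle. It stops bars that roll in from +x
- jig_pocket (a point): Where the middle one of the three bars comes to lie, under the bush plate; the others lie 18 mm to either side of it in the jig's x
- pad: Black rubber pad, 18 mm diameter, on the clamp's plunger, moving along the bed; origin in the middle of its face. Clamp open: stands back in a window at the foot of the back sheet. Clamp shut: it has run 25 mm towards the jig's +x and presses the row of three bars against the end stop (springy, 10 to 20 N)
- clamp (a joint): Angle of the clamp handle: 0 fully open (handle up, leaning 30 degrees towards the jig's -x), grows as it is pushed down towards -x; dead centre at 1.13, fully home at 1.22 (handle then points to -x, 10 degrees below level). Stays where it is left; takes about 2 to 4 N at the grip
- clamp_grip (a point): On the middle line of the clamp handle's black grip, 80 mm from the pivot; the grip runs from 35 to 105 mm from the pivot, is 16 mm wide along the jig's y and 14 mm thick. Moves with the handle
- clamp_pivot (a point): Pivot of the clamp handle, axis along the jig's y, 62 mm above the bench at x = -101 mm of the jig; the clamp's side plates are 28 mm wide over all and reach 70 mm above the bench
- tray_grip (a point): Centre of the wooden grip bar of the carrying tray, 85 mm above the tray's flat underside. The bar lies along the tray's y, 18 mm thick in x, 26 mm high, 126 mm long between the cheeks. Tray axes: open mouth to -x
- tray: Sheet-steel carrying tray, 0.35 kg, origin on the underside below the grip bar; x from -65 (mouth) to +40 mm (back wall), y +-65.5, 102 mm high at the straps of the grip, side cheeks 32 mm. Three bars lie along y on its flat floor, kept in by a ramp rising 15 degrees to the lip (40 mm long, lip 13.6 mm above the underside). They roll out once the mouth tips down well past 15 degrees; 35 to 45 is plenty
- bar1_center (a point): centre of an aluminium bar, 18 mm diameter, 120 mm long, about 83 g; its y axis runs along the bar. All three bars are alike
- bar2_center (a point): centre of an aluminium bar, 18 mm diameter, 120 mm long, about 83 g; its y axis runs along the bar. All three bars are alike
- bar3_center (a point): centre of an aluminium bar, 18 mm diameter, 120 mm long, about 83 g; its y axis runs along the bar. All three bars are alike
- oil_bottle: white plastic cutting-oil bottle, 52 mm diameter, 150 mm tall, standing; origin under its centre (bystander)
- paste_tin: low steel tin, 60 mm diameter, 45 mm tall; origin under its centre (bystander)
- chuck_key: steel drill chuck key lying flat, 97 mm long with an 80 mm cross bar, 16 mm high (bystander)
- hammer: hammer lying flat, about 300 mm long (bystander)
- wrench: steel wrench lying flat (bystander)
- tube_offcut: offcut of dark square steel tube, 150 x 25 x 25 mm, lying (bystander)
- try_square: try square lying flat, wooden stock 100 mm, steel blade 150 mm (bystander)
- flat_bar: red-painted flat bar 170 x 35 x 6 mm, lying flat (bystander)
- bar1: that bar; origin on its surface, 9 mm from its axis, half-way along: use its centre point instead
- bar2: that bar; origin on its surface, 9 mm from its axis, half-way along: use its centre point instead
- bar3: that bar; origin on its surface, 9 mm from its axis, half-way along: use its centre point instead
Things that resemble listed ones, but are neither listed nor needed, are in the scene too. Leave any yellow look-alike of the tray alone.

How it is judged:
By the outcome, as a careful person would: the job done as asked, in the order asked, and still so for the second after the job is handed in, with the robot touching nothing.
It also fails if it takes over 72 s, if anything falls off the work surface, if the arm or the gripper's body presses on something with over 40 N, if the wrist force passes 120 N, or if a joint passes its speed limit or range.

## Working session

There is one attempt and no reset: what is moved stays moved. The work goes in short steps, Python scripts to look and compute and a shell command to move; the robot and the scene stay as the last step left them, time stands still between calls to the robot, and variables do not carry over. Pictures are saved under pics/ and viewed, at most 10 in all, crops included, and the job is handed in when it is done.

```bash
ls; mkdir -p pics; python3 - <<'E'
from cell import *
import cv2,numpy as np
for n in ("side","top"):
    im=camera(n); cv2.imwrite(f"pics/{n}0.png",im[:,:,::-1])
    c=calibration(n); print(n,c["mtx"].round(1).tolist(),c["T"].round(4).tolist())
    for t in ["jig","jig_slot","jig_back","jig_pocket","pad","clamp_grip","clamp_pivot","tray","tray_grip","bar1_center","oil_bottle","paste_tin"]:
        print(n,t,[(np.round(d["xyz"],3).tolist(),round(d["conf"],2)) for d in boxes_of(t,n)][:4])
o=monitor.get_obs();print(o)
E
```

```text
pics
side [[425.9, 0.0, 259.5], [0.0, 425.9, 191.5], [0.0, 0.0, 1.0]] [[0.9919, -0.0757, 0.102, 0.3776], [-0.1268, -0.6313, 0.7651, -0.9699], [0.0065, -0.7719, -0.6357, 0.9081], [0.0, 0.0, 0.0, 1.0]]
side jig [([0.602, 0.174, 0.042], 0.64)]
side jig_slot [([0.605, 0.173, 0.045], 0.88)]
side jig_back [([0.601, 0.18, 0.043], 0.68)]
side jig_pocket [([0.6, 0.176, 0.039], 0.69), ([0.572, -0.017, 0.038], 0.29)]
side pad [([0.606, 0.178, 0.041], 0.46)]
side clamp_grip [([0.495, 0.166, 0.114], 0.51)]
side clamp_pivot [([0.6, 0.174, 0.043], 0.76), ([0.54, 0.519, 0.023], 0.59)]
side tray [([0.407, -0.197, 0.013], 0.66), ([0.608, -0.245, 0.031], 0.6), ([0.606, 0.174, 0.043], 0.23)]
side tray_grip [([0.608, -0.248, 0.03], 0.91), ([0.408, -0.202, 0.024], 0.81)]
side bar1_center [([0.626, -0.259, 0.019], 0.4)]
side oil_bottle [([0.676, -0.02, 0.079], 0.58), ([0.63, -0.258, 0.019], 0.5)]
side paste_tin [([0.57, -0.017, 0.038], 0.65), ([0.622, -0.225, 0.018], 0.4)]
top [[421.7, 0.0, 247.5], [0.0, 421.7, 193.6], [0.0, 0.0, 1.0]] [[-0.0203, -0.9943, 0.105, 0.3528], [-0.9996, 0.0221, 0.0153, -0.0072],
[... 734 characters left out ...]
 'qpos': array([-1.17898341e+00,  1.25766488e-01, -3.95748090e-02,  1.40539909e+00,
        3.79646165e-06,  1.57078496e+00]), 'qd': array([ 7.11814114e-05, -2.74789038e-04, -7.98590742e-04, -2.42153879e-04,
       -6.27536996e-04, -7.96247812e-04]), 'joint_torque': array([ 3.19898800e-04, -4.35709870e+01,  3.53094041e+01,  1.45184702e-03,
        1.11944682e-04, -2.56109092e-05]), 'position': array([ 0.20047709, -0.48520729,  0.23132367]), 'tool_rot': array([2.70656555e-05, 9.80870518e-01, 1.94661311e-01, 7.30631477e-06]), 'force': array([ 0.39793244, -0.1998522 ,  0.33239796]), 'moment': array([ 0.00079602,  0.01836851, -0.00719797]), 'finger_force': 0.0, 'finger_gap': 0.08504805067118146}
```

View pics/side0.png

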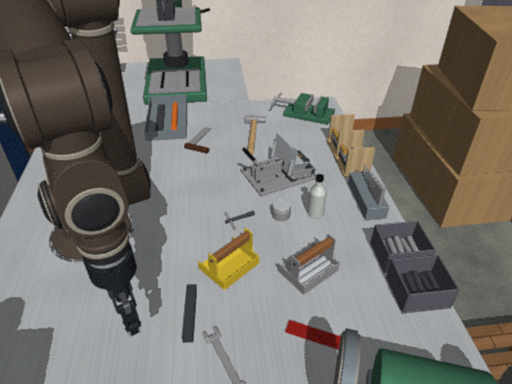

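View pics/top0.png

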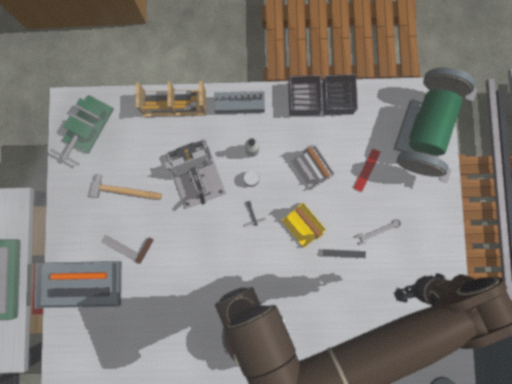

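Side view: steel tray with brown grip and silver bars at about (310,262); yellow look-alike at (230,258); black bins with bars at (405,245)/(420,280); jig at (280,165). Top view: steel tray (312,165), yellow (303,223), jig (195,175). I choose the steel tray and check it in one close crop.

```bash
python3 - <<'E'
import cv2,numpy as np
s=cv2.imread("pics/side0.png");t=cv2.imread("pics/top0.png")
f=lambda im,x,y,w,h:cv2.resize(im[y:y+h,x:x+w],(400,300),interpolation=cv2.INTER_CUBIC)
cv2.imwrite("pics/crop1.png",np.vstack([np.hstack([f(s,260,220,88,66),f(s,230,125,100,75)]),np.hstack([f(t,270,130,88,66),f(t,150,130,100,75)])]))
E
```

```text
(no output)
```

View pics/crop1.png

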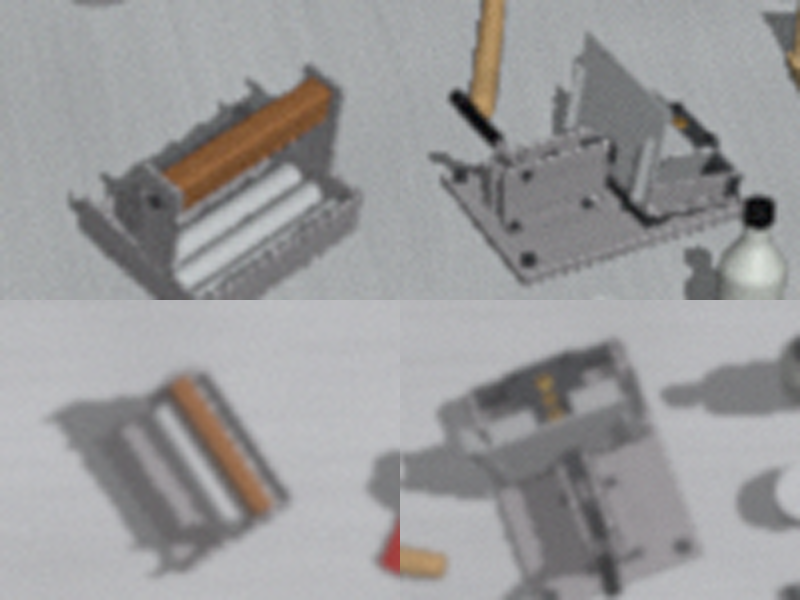

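```bash
python3 -m inch '[{"tz":-0.05},{"tz":-0.1},{"tz":-0.15},{"tz":-0.2},{"tz":-0.25},{"tz":-0.3},{"tz":-0.35},{"tz":-0.4}]'; python3 -c "
from cell import *
o=monitor.get_obs();print(o['t'],o['qpos'].round(3),o['position'].round(3),o['tool_rot'].round(3))"
```

```text
1.3 [-1.179  0.126 -0.04   1.405  0.     1.571] [ 0.2   -0.485  0.231] [0.    0.981 0.195 0.   ]$[0]: bad value
```

Crop: the chosen tray is bare steel, with the brown grip from top-pixel (310,148) to (328,176), bars and open mouth to its left-below; the jig's back sheet and chute are at top (190,155), and the clamp handle runs down-right to about (204,200).

```bash
python3 -m inch '[{"tx":0,"ty":0,"tz":-0.05,"spin":0,"claw":1},{"tx":0,"ty":0,"tz":-0.10,"spin":0,"claw":1},{"tx":0,"ty":0,"tz":-0.15,"spin":0,"claw":1},{"tx":0,"ty":0,"tz":-0.2,"spin":0,"claw":1},{"tx":0,"ty":0,"tz":-0.25,"spin":0,"claw":1},{"tx":0,"ty":0,"tz":-0.3,"spin":0,"claw":1},{"tx":0,"ty":0,"tz":-0.35,"spin":0,"claw":1},{"tx":0,"ty":0,"tz":-0.4,"spin":0,"claw":1}]'; python3 -c "
from cell import *
o=monitor.get_obs();print(o['t'],o['qpos'].round(3),o['position'].round(3),o['tool_rot'].round(3))"
```

```text
t: 2.1
position: [0.1926, -0.4663, 0.5043]
tool_rot: [0.026, 0.981, 0.195, 0.005]
force: [-0.4, 0.7, 0.2]
finger_gap: 0.0854
finger_force: 0.0
2.1 [-1.179  0.236  0.739  2.021  0.     1.571] [ 0.193 -0.466  0.504] [0.026 0.981 0.195 0.005]
```

```bash
python3 -m inch '[{"tx":0,"ty":0,"tz":-0.05,"spin":0,"claw":1},{"tx":0,"ty":0,"tz":-0.10,"spin":0,"claw":1},{"tx":0,"ty":0,"tz":-0.15,"spin":0,"claw":1},{"tx":0,"ty":0,"tz":-0.2,"spin":0,"claw":1}]'; python3 -m inch '[{"tx":0,"ty":0,"tz":0.05,"spin":0,"claw":1},{"tx":0,"ty":0,"tz":0.10,"spin":0,"claw":1},{"tx":0,"ty":0,"tz":0.15,"spin":0,"claw":1},{"tx":0,"ty":0,"tz":0.2,"spin":0,"claw":1}]'; python3 -c "
from cell import *
o=monitor.get_obs();print(o['t'],o['qpos'].round(3),o['position'].round(3),o['tool_rot'].round(3))"
```

```text
t: 2.5
position: [0.1834, -0.4439, 0.5327]
tool_rot: [0.053, 0.979, 0.194, 0.011]
force: [0.4, -1.3, -0.7]
finger_gap: 0.0854
finger_force: 0.0
t: 2.9
position: [0.1916, -0.4639, 0.3334]
tool_rot: [0.053, 0.979, 0.194, 0.01]
force: [0.1, -1.6, -0.2]
finger_gap: 0.0855
finger_force: 0.0
2.9 [-1.179  0.013  0.057  1.508 -0.     1.571] [ 0.192 -0.464  0.333] [0.053 0.979 0.194 0.01 ]
```

```bash
cat > h.py <<'E'
import numpy as np,cv2
from cell import calibration
def ray(n,u,v,z):
    c=calibration(n);T=c["T"];d=T[:3,:3]@np.linalg.solve(c["mtx"],[u,v,1.]);o=T[:3,3]
    return o+d*(z-o[2])/d[2]
def proj(n,p):
    c=calibration(n);T=c["T"];q=T[:3,:3].T@(np.asarray(p)-T[:3,3]);q=c["mtx"]@q;return q[:2]/q[2]
E
python3 - <<'E'
from h import *
for n,w,z in (("top",(295,140,340,185),.098),("side",(285,230,345,275),.09)):
    im=cv2.imread(f"pics/{n}0.png");h=cv2.cvtColor(im,cv2.COLOR_BGR2HSV)
    m=np.zeros(h.shape[:2],np.uint8);x0,y0,x1,y1=w
    m[y0:y1,x0:x1]=((h[...,0]<20)&(h[...,1]>90))[y0:y1,x0:x1]
    r=cv2.minAreaRect(cv2.findNonZero(m));b=cv2.boxPoints(r);print(n,m.sum(),r)
    e=sorted([(b[i]+b[(i+1)%4])/2 for i in range(4)],key=lambda p:np.linalg.norm(p-np.array(r[0])))[2:]
    P=[ray(n,*p,z) for p in e];d=P[1]-P[0];print([p.round(3) for p in P],ray(n,*r[0],z).round(4),np.linalg.norm(d),np.degrees(np.arctan2(d[1],d[0])))
for p in [(240,170),(261,195),(316,175)]: print("jigS",ray("side",*p,.012).round(3))
print("jigT",ray("top",226,192.5,.012).round(3))
E
```

```text
top 126 ((318.076904296875, 161.6154022216797), (32.72731018066406, 3.882901430130005), 56.30992889404297)
[array([ 0.667, -0.206,  0.098]), array([ 0.567, -0.267,  0.098])] [ 0.6168 -0.2365  0.098 ] 0.11607581641251237 -148.66326114574318
side 361 ((314.9122009277344, 250.40975952148438), (9.48220443725586, 40.003047943115234), 57.094757080078125)
[array([ 0.674, -0.208,  0.09 ]), array([ 0.57 , -0.271,  0.09 ])] [ 0.6208 -0.2403  0.09  ] 0.1217685577329792 -148.40112878690292
jigS [0.468 0.235 0.012]
jigS [0.524 0.09  0.012]
jigS [0.728 0.175 0.012]
jigT [0.524 0.097 0.012]
```

```bash
python3 - <<'E'
from h import *
P=[ray("side",277.7,134,.127),ray("side",296,150.5,.127)];d=P[0]-P[1]
print([p.round(3) for p in P],np.linalg.norm(d),np.degrees(np.arctan2(d[1],d[0])))
for o in ((.63,.218),(.631,.228)):
  g=np.radians(22);R=np.array([[np.cos(g),-np.sin(g)],[np.sin(g),np.cos(g)]])
  f=lambda x,y,z:np.r_[np.array(o)+R@[x,y],z]
  for q in [(-11,70,127),(-11,-70,127),(33,67,80),(33,-67,80),(81,-67,65),(-153,0,153)]:
    q=np.array(q)/1000;print(q,proj("side",f(*q)).round(1),proj("top",f(*q)).round(1))
im=cv2.imread("pics/top0.png");cv2.imwrite("pics/c2.png",cv2.resize(im[130:210,150:236],None,fx=9,fy=7.4,interpolation=cv2.INTER_CUBIC)[:590,:780])
E
```

```text
[array([0.605, 0.273, 0.127]), array([0.648, 0.165, 0.127])] 0.11570520106087118 111.96791823847954
[-0.011  0.07   0.127] [274.2 133.3] [171.3 170.1]
[-0.011 -0.07   0.127] [296.4 153.4] [208.4 154.4]
[0.033 0.067 0.08 ] [284.9 141.8] [170.1 160.8]
[ 0.033 -0.067  0.08 ] [306. 161.] [204.4 146.3]
[ 0.081 -0.067  0.065] [317.4 160.6] [199.8 135.4]
[-0.153  0.     0.153] [247.4 147.8] [204.6 198.8]
[-0.011  0.07   0.127] [274.1 131.7] [168.5 169.9]
[-0.011 -0.07   0.127] [296.1 151.6] [205.5 154.2]
[0.033 0.067 0.08 ] [284.7 140.3] [167.3 160.6]
[ 0.033 -0.067  0.08 ] [305.7 159.2] [201.6 146.1]
[ 0.081 -0.067  0.065] [317.  158.9] [197.1 135.2]
[-0.153  0.     0.153] [247.4 146.1] [201.6 198.6]
```

View pics/c2.png

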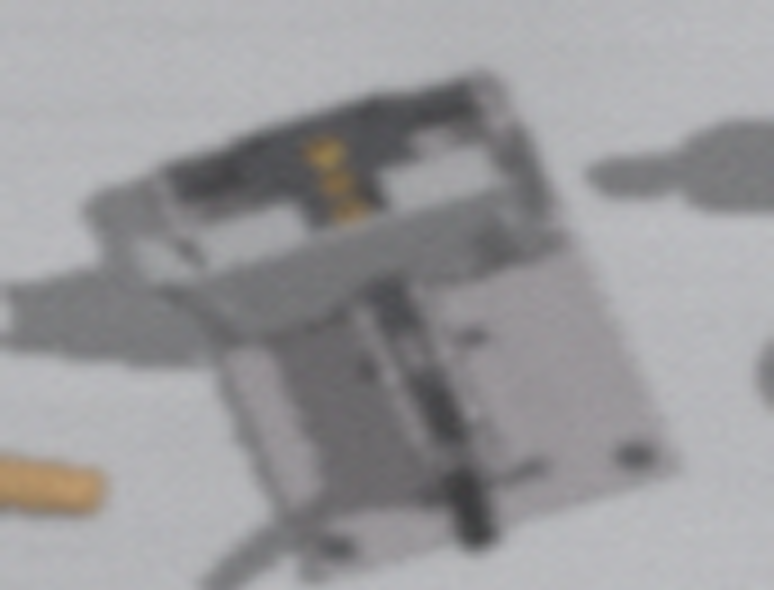

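```bash
python3 - <<'E'
from h import *
from scipy.optimize import least_squares
def f(p,q):
    g=p[2];x,y,z=np.array(q)/1000;c,s=np.cos(g),np.sin(g);return [p[0]+c*x-s*y,p[1]+s*x+c*y,z]
def res(p,full=False):
    b=p[3]*1000
    D=[("side",(b,80,12),(240,170)),("side",(b,-80,12),(261,195)),("side",(b+222,-80,12),(316,175)),("top",(b,80,12),(184.4,208.4)),("top",(b,-80,12),(225,192.8)),
    ("top",(-153.5,0,153),(203.1,203)),("side",(-153.5,0,153),(243,148.7)),("side",(-11,70,127),(277.7,134)),("side",(-11,-70,127),(296,150.5)),("top",(-11,-70,127),(206,155))]
    r=np.array([proj(n,f(p,q))-u for n,q,u in D])
    return r if full else r.ravel()
s=least_squares(res,[.63,.22,.36,-.14],loss="soft_l1");print(s.x.round(4),np.degrees(s.x[2]));print(res(s.x,True).round(1).tolist())
E
```

```text
[ 0.6277  0.2222  0.3625 -0.1417] 20.76713077733138
[[-0.6, -1.9], [-0.3, -1.3], [0.9, -0.2], [1.7, 0.1], [1.0, -0.3], [-0.6, -3.0], [3.0, -2.0], [-4.0, -1.5], [-1.0, 2.3], [1.3, 0.5]]
```

```bash
cat >> h.py <<'E'
from scipy.spatial.transform import Rotation as Rn
from cell import monitor
def pose():
    o=monitor.get_obs();w=o["tool_rot"];return o,o["position"],Rn.from_quat([w[1],w[2],w[3],w[0]]).as_matrix()
def show():
    o,p,R=pose();print("t",round(o["t"],2),"q",o["qpos"].round(2),"tcp",p.round(4),"grasp",(p-.019*R[:,2]).round(4),"tilt",np.degrees(np.arccos(-R[2,2])).round(1),"az",np.degrees(np.arctan2(R[1,2],R[0,2])).round(1),"yhead",np.degrees(np.arctan2(R[1,1],R[0,1])).round(1),"F",o["force"].round(1),"gap",round(o["finger_gap"],4))
def plan(g,head=None):
    o,p,R=pose();t=np.array(g)+.019*R[:,2]
    s=0
    if head is not None:
        hs=np.radians(np.arange(-180,180,.25))
        hd=[(R@[-np.sin(a),np.cos(a),0]) for a in hs]
        e=[abs((np.degrees(np.arctan2(v[1],v[0]))-head+180)%360-180) for v in hd];s=hs[int(np.argmin(e))]
    d=R.T@(t-p);print("plan tx,ty,tz",d.round(4),"spin",round(s,3),"dist",np.linalg.norm(d).round(3))
E
python3 -c "
from h import *
show();plan((.619,-.238,.25),-58.5)"
```

```text
t 2.9 q [-1.18  0.01  0.06  1.51 -0.    1.57] tcp [ 0.1916 -0.4639  0.3334] grasp [ 0.1909 -0.462   0.3523] tilt 6.2 az -67.6 yhead -67.6 F [ 0.1 -1.6 -0.2] gap 0.0855
plan tx,ty,tz [ 0.4812 -0.0543  0.097 ] spin -0.157 dist 0.494
```

```bash
python3 -m inch '[{"tx":0.481,"ty":-0.054,"tz":0.097,"spin":-0.157,"claw":1},{"tx":0.481,"ty":-0.054,"tz":0.097,"spin":-0.157,"claw":1},{"tx":0.481,"ty":-0.054,"tz":0.097,"spin":-0.157,"claw":1},{"tx":0.481,"ty":-0.054,"tz":0.097,"spin":-0.157,"claw":1},{"tx":0.481,"ty":-0.054,"tz":0.097,"spin":-0.157,"claw":1},{"tx":0.481,"ty":-0.054,"tz":0.097,"spin":-0.157,"claw":1},{"tx":0.481,"ty":-0.054,"tz":0.097,"spin":-0.157,"claw":1},{"tx":0.481,"ty":-0.054,"tz":0.097,"spin":-0.157,"claw":1}]'; python3 -c "
from h import *
show();plan((.619,-.238,.25),-58.5)"
```

```text
t: 3.7
position: [0.5399, -0.2819, 0.252]
tool_rot: [0.053, 0.961, 0.271, 0.006]
force: [1.2, -0.8, 0.6]
finger_gap: 0.0853
finger_force: 0.0
t 3.7 q [-0.45  0.22  0.11  1.39 -0.07  2.14] tcp [ 0.5399 -0.2819  0.252 ] grasp [ 0.5391 -0.28    0.2709] tilt 6.2 az -68.2 yhead -58.5 F [ 1.2 -0.8  0.6] gap 0.0853
plan tx,ty,tz [0.0904 0.0037 0.0198] spin 0.0 dist 0.093
```

```bash
python3 -m inch '[{"tx":0.090,"ty":0.004,"tz":0.02,"spin":0,"claw":1},{"tx":0.09,"ty":0.004,"tz":0.02,"spin":0,"claw":1},{"tx":0.09,"ty":0.004,"tz":0.02,"spin":0,"claw":1}]'; python3 -c "
from h import *
show();plan((.619,-.238,.089),-58.5)"
```

```text
t: 4.0
position: [0.6211, -0.2387, 0.2275]
tool_rot: [0.052, 0.961, 0.273, 0.004]
force: [0.3, -0.6, -0.6]
finger_gap: 0.0853
finger_force: 0.0
t 4.0 q [-0.33  0.34  0.22  1.38 -0.08  2.25] tcp [ 0.6211 -0.2387  0.2275] grasp [ 0.6204 -0.2369  0.2464] tilt 6.0 az -69.3 yhead -58.2 F [ 0.3 -0.6 -0.6] gap 0.0853
plan tx,ty,tz [ 0.0014 -0.0158  0.1566] spin 0.004 dist 0.157
```

```bash
python3 -m inch '[{"tx":0.001,"ty":-0.016,"tz":0.05,"spin":0,"claw":1},{"tx":0.001,"ty":-0.016,"tz":0.10,"spin":0,"claw":1},{"tx":0.001,"ty":-0.016,"tz":0.156,"spin":0,"claw":1},{"tx":0.001,"ty":-0.016,"tz":0.156,"spin":0,"claw":1},{"tx":0.001,"ty":-0.016,"tz":0.156,"spin":0,"claw":1}]'; python3 -c "
from h import *
show()
from cell import camera
a=camera('side');cv2.imwrite('pics/s2.png',cv2.resize(a[180:330,200:400],(800,600))[:,:,::-1])"
```

```text
t: 4.5
position: [0.6156, -0.2435, 0.0741]
tool_rot: [0.053, 0.961, 0.27, 0.004]
force: [-0.5, 0.6, 0.2]
finger_gap: 0.0852
finger_force: 0.0
t 4.5 q [-0.34  0.37 -0.08  1.05 -0.08  2.25] tcp [ 0.6156 -0.2435  0.0741] grasp [ 0.6149 -0.2416  0.0929] tilt 6.1 az -69.5 yhead -58.5 F [-0.5  0.6  0.2] gap 0.0852
```

View pics/s2.png

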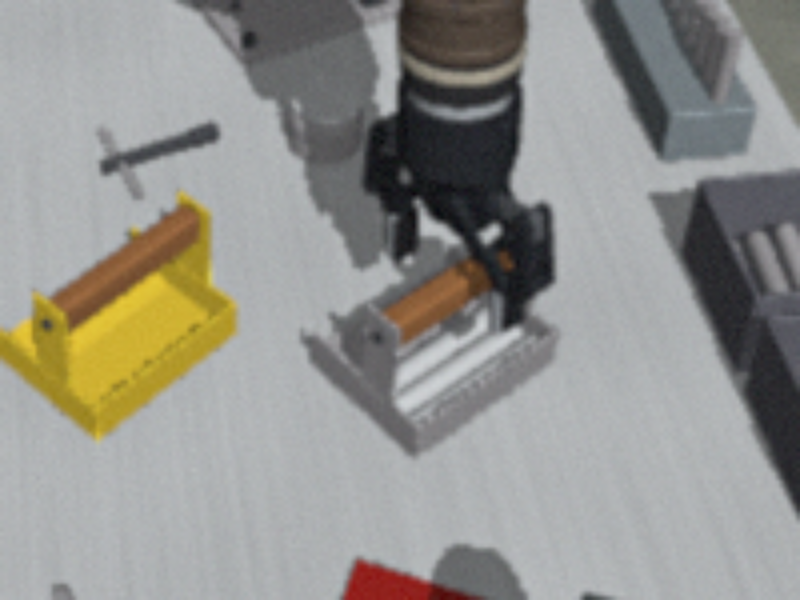

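The picture shows the fingers straddling the wooden grip, at about (400,240) and (515,310) of the crop, with the yellow look-alike apart on the left. Close, lift, turn.

```bash
python3 -m inch '[{"tx":0,"ty":0,"tz":0,"spin":0,"claw":0},{"tx":0,"ty":0,"tz":0,"spin":0,"claw":0},{"tx":0,"ty":0,"tz":0,"spin":0,"claw":0},{"tx":0,"ty":0,"tz":0,"spin":0,"claw":0},{"tx":0,"ty":0,"tz":0,"spin":0,"claw":0},{"tx":0,"ty":0,"tz":0,"spin":0,"claw":0},{"tx":0,"ty":0,"tz":-0.02,"spin":0,"claw":0},{"tx":0,"ty":0,"tz":-0.04,"spin":0,"claw":0}]'; python3 -c "
from h import *
show()"
```

```text
t: 5.35
position: [0.6145, -0.2391, 0.1139]
tool_rot: [0.053, 0.961, 0.271, 0.005]
force: [0.9, -0.2, -5.1]
finger_gap: 0.0167
finger_force: 59.6
t 5.35 q [-0.33  0.34 -0.02  1.13 -0.08  2.26] tcp [ 0.6145 -0.2391  0.1139] grasp [ 0.6138 -0.2372  0.1328] tilt 6.1 az -69.2 yhead -58.5 F [ 0.9 -0.2 -5.1] gap 0.0167
```

```bash
python3 -m inch '[{"tx":0,"ty":0,"tz":0,"spin":-0.14,"claw":0},{"tx":0,"ty":0,"tz":0,"spin":-0.28,"claw":0},{"tx":0,"ty":0,"tz":0,"spin":-0.42,"claw":0},{"tx":0,"ty":0,"tz":0,"spin":-0.56,"claw":0},{"tx":0,"ty":0,"tz":0,"spin":-0.7,"claw":0},{"tx":0,"ty":0,"tz":0,"spin":-0.84,"claw":0},{"tx":0,"ty":0,"tz":0,"spin":-0.98,"claw":0},{"tx":0,"ty":0,"tz":0,"spin":-1.0,"claw":0}]'; python3 -m inch '[{"tx":0,"ty":0,"tz":0,"spin":-0.14,"claw":0},{"tx":0,"ty":0,"tz":0,"spin":-0.28,"claw":0},{"tx":0,"ty":0,"tz":0,"spin":-0.42,"claw":0},{"tx":0,"ty":0,"tz":0,"spin":-0.56,"claw":0},{"tx":0,"ty":0,"tz":0,"spin":-0.7,"claw":0},{"tx":0,"ty":0,"tz":0,"spin":-0.84,"claw":0},{"tx":0,"ty":0,"tz":0,"spin":-0.98,"claw":0},{"tx":0,"ty":0,"tz":0,"spin":-0.995,"claw":0}]';python3 -c "
from h import *
show();plan((.614,-.237,.1))"
```

```text
t: 6.15
position: [0.6151, -0.2392, 0.1139]
tool_rot: [0.049, 0.713, 0.699, -0.021]
force: [0.2, -0.1, -6.7]
finger_gap: 0.0166
finger_force: 59.6
t: 6.95
position: [0.6154, -0.2394, 0.1145]
tool_rot: [0.034, 0.295, 0.954, -0.042]
force: [-0.5, 0.2, -5.2]
finger_gap: 0.0168
finger_force: 59.6
t 6.95 q [-0.33  0.34 -0.02  1.13 -0.08  0.26] tcp [ 0.6154 -0.2394  0.1145] grasp [ 0.6147 -0.2375  0.1334] tilt 6.2 az -68.2 yhead 55.5 F [-0.5  0.2 -5.2] gap 0.0168
plan tx,ty,tz [0.0038 0.002  0.0331] spin 0 dist 0.033
```

```bash
python3 -m inch '[{"tx":0.002,"ty":0.001,"tz":0.016,"spin":0,"claw":0},{"tx":0.004,"ty":0.002,"tz":0.032,"spin":0,"claw":0},{"tx":0.004,"ty":0.002,"tz":0.035,"spin":0,"claw":0},{"tx":0.004,"ty":0.002,"tz":0.035,"spin":0,"claw":0}]';python3 -c "
from h import *
show()"
```

```text
t: 7.35
position: [0.6151, -0.2389, 0.0801]
tool_rot: [0.034, 0.295, 0.954, -0.041]
force: [-0.7, 0.1, -4.8]
finger_gap: 0.0165
finger_force: 60.5
t 7.35 q [-0.33  0.36 -0.08  1.06 -0.08  0.26] tcp [ 0.6151 -0.2389  0.0801] grasp [ 0.6143 -0.237   0.099 ] tilt 6.2 az -67.5 yhead 55.5 F [-0.7  0.1 -4.8] gap 0.0165
```

```bash
python3 -m inch '[{"tx":0,"ty":0,"tz":0.003,"spin":0,"claw":0},{"tx":0,"ty":0,"tz":0.005,"spin":0,"claw":0},{"tx":0,"ty":0,"tz":0.005,"spin":0,"claw":0}]'; python3 -m inch '[{"tx":0,"ty":0,"tz":0.0,"spin":0,"claw":0.3},{"tx":0,"ty":0,"tz":0,"spin":0,"claw":1},{"tx":0,"ty":0,"tz":0.0,"spin":0,"claw":1},{"tx":0,"ty":0,"tz":0,"spin":0,"claw":1},{"tx":0,"ty":0,"tz":-0.03,"spin":0,"claw":1},{"tx":0,"ty":0,"tz":-0.08,"spin":0,"claw":1},{"tx":0,"ty":0,"tz":-0.13,"spin":0,"claw":1},{"tx":0,"ty":0,"tz":-0.18,"spin":0,"claw":1}]';python3 -c "
from h import *
show();plan((.31,-.21,.47))"
```

```text
t: 7.65
position: [0.6163, -0.2403, 0.0789]
tool_rot: [0.037, 0.295, 0.954, -0.042]
force: [-5.2, 1.1, 12.6]
finger_gap: 0.0166
finger_force: 63.1
t: 8.45
position: [0.6075, -0.2214, 0.2556]
tool_rot: [0.034, 0.294, 0.954, -0.042]
force: [1.1, 0.1, -0.1]
finger_gap: 0.0853
finger_force: 0.0
t 8.45 q [-0.31  0.3   0.23  1.43 -0.08  0.28] tcp [ 0.6075 -0.2214  0.2556] grasp [ 0.6067 -0.2195  0.2745] tilt 6.2 az -67.8 yhead 55.6 F [ 1.1  0.1 -0.1] gap 0.0853
plan tx,ty,tz [ 0.2324 -0.1713 -0.2074] spin 0 dist 0.355
```

```bash
python3 -m inch '[{"tx":0.23,"ty":-0.17,"tz":-0.207,"spin":0,"claw":1},{"tx":0.23,"ty":-0.17,"tz":-0.207,"spin":0,"claw":1},{"tx":0.23,"ty":-0.17,"tz":-0.207,"spin":0,"claw":1},{"tx":0.23,"ty":-0.17,"tz":-0.207,"spin":0,"claw":1},{"tx":0.23,"ty":-0.17,"tz":-0.207,"spin":0,"claw":1},{"tx":0.23,"ty":-0.17,"tz":-0.207,"spin":0,"claw":1},{"tx":0.23,"ty":-0.17,"tz":-0.207,"spin":0,"claw":1},{"tx":0.23,"ty":-0.17,"tz":-0.207,"spin":0,"claw":1}]';python3 -c "
from h import *
show();plan((.31,-.17,.7))"
```

```text
t: 9.25
position: [0.3103, -0.2119, 0.4542]
tool_rot: [0.038, 0.295, 0.954, -0.043]
force: [0.1, 0.7, 1.1]
finger_gap: 0.0855
finger_force: 0.0
t 9.25 q [-0.55 -0.13  0.21  1.81 -0.06  0.05] tcp [ 0.3103 -0.2119  0.4542] grasp [ 0.3094 -0.2099  0.473 ] tilt 6.6 az -65.5 yhead 55.4 F [0.1 0.7 1.1] gap 0.0855
plan tx,ty,tz [-0.0006  0.0196 -0.2296] spin 0 dist 0.23
```

```bash
python3 -m inch '[{"tx":0,"ty":0.02,"tz":-0.23,"spin":0,"claw":1},{"tx":0,"ty":0.02,"tz":-0.23,"spin":0,"claw":1},{"tx":0,"ty":0.02,"tz":-0.23,"spin":0,"claw":1},{"tx":0,"ty":0.02,"tz":-0.23,"spin":0,"claw":1},{"tx":0,"ty":0.02,"tz":-0.23,"spin":0,"claw":1},{"tx":0,"ty":0.02,"tz":-0.23,"spin":0,"claw":1},{"tx":0,"ty":0.02,"tz":-0.23,"spin":0,"claw":1},{"tx":0,"ty":0.02,"tz":-0.23,"spin":0,"claw":1}]';python3 -c "
from h import *
show();plan((.31,-.17,.8))"
```

```text
t: 10.05
position: [0.3182, -0.1857, 0.5507]
tool_rot: [0.06, 0.293, 0.953, -0.046]
force: [0.3, -1.0, -0.5]
finger_gap: 0.0852
finger_force: 0.0
t 10.05 q [-0.47 -0.05  0.54  2.02 -0.07  0.12] tcp [ 0.3182 -0.1857  0.5507] grasp [ 0.3165 -0.1834  0.5695] tilt 8.7 az -54.8 yhead 55.6 F [ 0.3 -1.  -0.5] gap 0.0852
plan tx,ty,tz [-0.0198 -0.0049 -0.2301] spin 0 dist 0.231
```

```bash
for i in 1 2; do python3 -m inch '[{"tx":0.1,"ty":0,"tz":-0.2,"spin":0,"claw":1},{"tx":0.1,"ty":0,"tz":-0.2,"spin":0,"claw":1}]' >/dev/null; python3 -c "
from h import *
show()"; python3 -m inch '[{"tx":0,"ty":0,"tz":-0.4,"spin":0,"claw":1},{"tx":0,"ty":0,"tz":-0.4,"spin":0,"claw":1}]' >/dev/null; python3 -c "
from h import *
show()"; done
```

```text
t 10.25 q [-0.46 -0.14  0.49  2.02 -0.07  0.13] tcp [ 0.2816 -0.1615  0.564 ] grasp [ 0.2792 -0.1588  0.5827] tilt 11.0 az -48.2 yhead 55.7 F [-0.3 -0.3  0.7] gap 0.0853
t 10.45 q [-0.46 -0.16  0.53  2.02 -0.07  0.13] tcp [ 0.2777 -0.1604  0.5841] grasp [ 0.2744 -0.1572  0.6025] tilt 13.9 az -43.3 yhead 55.8 F [ 0.1 -0.2 -0.2] gap 0.0851
t 10.65 q [-0.45 -0.24  0.48  2.02 -0.07  0.14] tcp [ 0.2415 -0.1389  0.591 ] grasp [ 0.2375 -0.1354  0.6093] tilt 16.1 az -40.5 yhead 55.9 F [-0.5  0.2 -0.2] gap 0.0855
t 10.85 q [-0.46 -0.26  0.52  2.02 -0.06  0.11] tcp [ 0.2357 -0.1395  0.6103] grasp [ 0.2308 -0.1356  0.6283] tilt 19.0 az -38.1 yhead 56.0 F [ 0.1  0.4 -1.1] gap 0.0853
```

```bash
for i in 1 2 3 4 5 6 7; do python3 -m inch '[{"tx":0,"ty":0,"tz":-0.4,"spin":0,"claw":1},{"tx":0,"ty":0,"tz":-0.4,"spin":0,"claw":1}]' >/dev/null; python3 -c "
from h import *
show()"; done
```

```text
t 11.05 q [-0.49 -0.28  0.55  2.02 -0.06  0.09] tcp [ 0.227  -0.1388  0.6276] grasp [ 0.2214 -0.1347  0.6453] tilt 21.6 az -36.5 yhead 56.1 F [0.9 1.  0.1] gap 0.0852
t 11.25 q [-0.51 -0.3   0.58  2.02 -0.04  0.06] tcp [ 0.2147 -0.1361  0.6447] grasp [ 0.2083 -0.1315  0.662 ] tilt 24.5 az -35.5 yhead 56.3 F [-0.3  1.2  0.2] gap 0.0855
t 11.45 q [-0.55 -0.33  0.6   2.02 -0.03  0.03] tcp [ 0.2006 -0.1317  0.6609] grasp [ 0.1934 -0.1267  0.6778] tilt 27.3 az -34.8 yhead 56.4 F [-0.6  0.  -0.2] gap 0.0852
t 11.65 q [-0.56 -0.36  0.62  2.02 -0.02  0.02] tcp [ 0.1855 -0.1246  0.676 ] grasp [ 0.1777 -0.1192  0.6924] tilt 30.1 az -34.7 yhead 56.3 F [-0.8 -0.8  0.4] gap 0.0855
t 11.85 q [-0.37 -0.37  0.7   2.02 -0.17  0.16] tcp [ 0.18   -0.1242  0.7135] grasp [ 0.1711 -0.1172  0.7289] tilt 36.3 az -38.0 yhead 55.5 F [-0.6 -0.4 -0.6] gap 0.0853
t 12.05 q [-0.03 -0.37  0.8   2.02 -0.46  0.35] tcp [ 0.1805 -0.1374  0.7746] grasp [ 0.1696 -0.1286  0.7874] tilt 47.6 az -38.9 yhead 56.1 F [-0.4 -0.7  0.1] gap 0.0856
t 12.25 q [-0.34 -0.37  0.85  2.02 -0.22  0.09] tcp [ 0.1609 -0.1248  0.7772] grasp [ 0.1501 -0.1167  0.7905] tilt 45.5 az -37.2 yhead 57.8 F [ 0.5 -0.9 -0.2] gap 0.0853
```

```bash
cat >> h.py <<'E'
def grip(n,w,z,im):
    h=cv2.cvtColor(im,cv2.COLOR_RGB2HSV);m=np.zeros(h.shape[:2],np.uint8);x0,y0,x1,y1=w
    m[y0:y1,x0:x1]=((h[...,0]<20)&(h[...,1]>90))[y0:y1,x0:x1]
    r=cv2.minAreaRect(cv2.findNonZero(m));b=cv2.boxPoints(r)
    e=sorted([(b[i]+b[(i+1)%4])/2 for i in range(4)],key=lambda p:np.linalg.norm(p-np.array(r[0])))[2:]
    P=[ray(n,*p,z) for p in e];d=P[1]-P[0];print(n,m.sum(),[p.round(3) for p in P],ray(n,*r[0],z).round(4),np.linalg.norm(d).round(3),np.degrees(np.arctan2(d[1],d[0])).round(1))
E
python3 - <<'E'
from h import *
from cell import camera
a=camera("top");b=camera("side")
grip("top",(280,130,345,190),.098,a);grip("side",(270,230,350,280),.09,b)
cv2.imwrite("pics/s3.png",np.hstack([cv2.resize(b[220:300,260:360],(400,320)),cv2.resize(a[120:200,270:370],(400,320))])[:,:,::-1])
show();print(boxes_of("bar1_center","top")if 0 else "")
E
```

```text
top 107 [array([ 0.658, -0.272,  0.098]), array([ 0.561, -0.208,  0.098])] [ 0.6095 -0.2403  0.098 ] 0.116 146.7
side 461 [array([ 0.557, -0.21 ,  0.09 ]), array([ 0.657, -0.28 ,  0.09 ])] [ 0.608  -0.2459  0.09  ] 0.122 -34.8
t 12.35 q [-0.37 -0.37  0.85  2.02 -0.22  0.1 ] tcp [ 0.1556 -0.1294  0.7781] grasp [ 0.145  -0.1209  0.7914] tilt 45.7 az -38.9 yhead 56.0 F [-0.4 -1.5  0.4] gap 0.0855
```

View pics/s3.png

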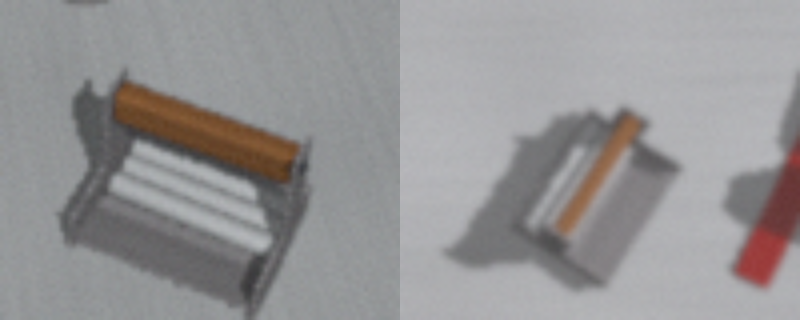

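Pictures: the tray stands upright with all three bars on its floor, grip across top-crop (560,235)-(630,115), mouth now toward lower right (heading about 235 deg).

```bash
python3 -c "
from h import *
plan((.52,-.17,.25),55.3)"
```

```text
plan tx,ty,tz [0.1369 0.2156 0.609 ] spin 0.017 dist 0.66
```

```bash
python3 -m inch '[{"tx":0.137,"ty":0.215,"tz":0.609,"spin":0.017,"claw":1},{"tx":0.137,"ty":0.215,"tz":0.609,"spin":0.017,"claw":1},{"tx":0.137,"ty":0.215,"tz":0.609,"spin":0.017,"claw":1},{"tx":0.137,"ty":0.215,"tz":0.609,"spin":0.017,"claw":1},{"tx":0.137,"ty":0.215,"tz":0.609,"spin":0.017,"claw":1},{"tx":0.137,"ty":0.215,"tz":0.609,"spin":0.017,"claw":1},{"tx":0.137,"ty":0.215,"tz":0.609,"spin":0.017,"claw":1},{"tx":0.137,"ty":0.215,"tz":0.609,"spin":0.017,"claw":1}]';python3 -c "
from h import *
show();plan((.55,-.195,.19),55.3)"
```

```text
t: 13.15
position: [0.3686, -0.1582, 0.466]
tool_rot: [0.356, 0.262, 0.885, -0.149]
force: [0.5, 0.2, 0.6]
finger_gap: 0.0852
finger_force: 0.0
t 13.15 q [-0.12 -0.6  -0.31  1.15 -0.39  0.31] tcp [ 0.3686 -0.1582  0.466 ] grasp [ 0.3581 -0.1497  0.4794] tilt 45.4 az -39.1 yhead 55.2 F [0.5 0.2 0.6] gap 0.0852
plan tx,ty,tz [0.0715 0.0942 0.3296] spin 0.0 dist 0.35
```

```bash
python3 -m inch '[{"tx":0.072,"ty":0.094,"tz":0.33,"spin":0,"claw":1},{"tx":0.072,"ty":0.094,"tz":0.33,"spin":0,"claw":1},{"tx":0.072,"ty":0.094,"tz":0.33,"spin":0,"claw":1},{"tx":0.072,"ty":0.094,"tz":0.33,"spin":0,"claw":1},{"tx":0.072,"ty":0.094,"tz":0.33,"spin":0,"claw":1},{"tx":0.072,"ty":0.094,"tz":0.33,"spin":0,"claw":1},{"tx":0.072,"ty":0.094,"tz":0.33,"spin":0,"claw":1},{"tx":0.072,"ty":0.094,"tz":0.33,"spin":0,"claw":1}]';python3 -c "
from h import *
show();plan((.625,-.2545,.094),55.3)"
```

```text
t: 13.95
position: [0.5575, -0.2022, 0.1684]
tool_rot: [0.35, 0.261, 0.887, -0.149]
force: [-1.7, 0.6, -1.9]
finger_gap: 0.0854
finger_force: 0.0
t 13.95 q [-0.17 -0.23 -0.78  0.3  -0.35  0.26] tcp [ 0.5575 -0.2022  0.1684] grasp [ 0.5472 -0.1937  0.1819] tilt 44.7 az -39.5 yhead 55.3 F [-1.7  0.6 -1.9] gap 0.0854
plan tx,ty,tz [-0.0086  0.0015  0.1319] spin 0.0 dist 0.132
```

```bash
python3 -m inch '[{"tx":-0.009,"ty":0.001,"tz":0.04,"spin":0,"claw":1},{"tx":-0.009,"ty":0.001,"tz":0.08,"spin":0,"claw":1},{"tx":-0.009,"ty":0.001,"tz":0.1,"spin":0,"claw":1},{"tx":-0.009,"ty":0.001,"tz":0.12,"spin":0,"claw":1},{"tx":-0.009,"ty":0.001,"tz":0.13,"spin":0,"claw":1},{"tx":-0.009,"ty":0.001,"tz":0.13,"spin":0,"claw":1}]';python3 -c "
from h import *
from cell import camera
show();plan((.625,-.2545,.094),55.3);b=camera('side');cv2.imwrite('pics/s4.png',cv2.resize(b[190:310,250:410],(800,600),interpolation=cv2.INTER_CUBIC)[:,:,::-1])"
```

```text
t: 14.55
position: [0.6375, -0.263, 0.0925]
tool_rot: [0.355, 0.261, 0.885, -0.148]
force: [0.2, -0.5, 0.2]
finger_gap: 0.0855
finger_force: 0.0
t 14.55 q [-0.27  0.03 -0.76  0.03 -0.29  0.19] tcp [ 0.6375 -0.263   0.0925] grasp [ 0.6271 -0.2545  0.1058] tilt 45.3 az -39.1 yhead 55.3 F [ 0.2 -0.5  0.2] gap 0.0855
plan tx,ty,tz [ 0.0096 -0.0002  0.0072] spin 0.0 dist 0.012
```

View pics/s4.png

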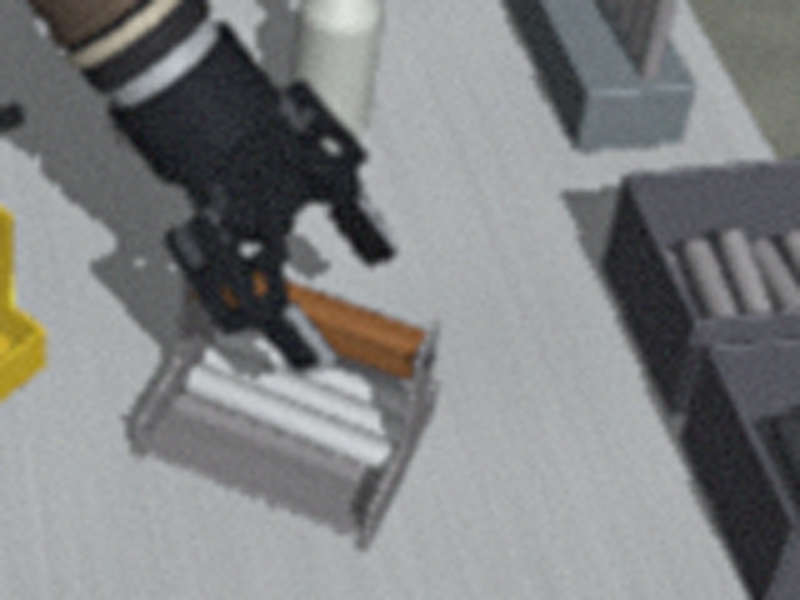

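The crop shows the tilted fingers on both sides of the grip near its middle, body clear of the strap. Settle 10 mm and close.

```bash
python3 -m inch '[{"tx":0.008,"ty":0,"tz":0.006,"spin":0,"claw":1},{"tx":0.008,"ty":0,"tz":0.006,"spin":0,"claw":1},{"tx":0.008,"ty":0,"tz":0.006,"spin":0,"claw":0},{"tx":0.008,"ty":0,"tz":0.006,"spin":0,"claw":0},{"tx":0.008,"ty":0,"tz":0.006,"spin":0,"claw":0},{"tx":0.008,"ty":0,"tz":0.006,"spin":0,"claw":0},{"tx":0.008,"ty":0,"tz":0.006,"spin":0,"claw":0},{"tx":0.008,"ty":0,"tz":0.006,"spin":0,"claw":0}]';python3 -c "
from h import *
show();plan((.625,-.2545,.15))"
```

```text
t: 15.4
position: [0.6372, -0.2626, 0.0845]
tool_rot: [0.357, 0.26, 0.885, -0.147]
force: [0.8, 1.5, 2.4]
finger_gap: 0.0172
finger_force: 58.2
t 15.4 q [-0.27  0.04 -0.77  0.01 -0.29  0.19] tcp [ 0.6372 -0.2626  0.0845] grasp [ 0.6267 -0.2541  0.0978] tilt 45.4 az -38.8 yhead 55.5 F [0.8 1.5 2.4] gap 0.0172
plan tx,ty,tz [-0.0361 -0.0052 -0.0374] spin 0 dist 0.052
```

```bash
python3 -m inch '[{"tx":-0.02,"ty":-0.003,"tz":-0.02,"spin":0,"claw":0},{"tx":-0.04,"ty":-0.005,"tz":-0.04,"spin":0,"claw":0},{"tx":-0.055,"ty":-0.007,"tz":-0.056,"spin":0,"claw":0},{"tx":-0.055,"ty":-0.007,"tz":-0.056,"spin":0,"claw":0}]';cat >> h.py <<'E'
def tray0():
    a=np.radians(55.3);return np.array([[np.cos(a),-np.sin(a),0],[np.sin(a),np.cos(a),0],[0,0,1.]])
E
python3 - <<'E'
from h import *
from cell import camera
show();o,p,R=pose();b=camera("side");grip("side",(250,170,390,290),.165,b)
for s in np.radians(range(30,75,5)):
    T=R@Rn.from_euler("z",s).as_matrix()@R.T@tray0()
    print(round(float(s),3),"mouth",np.degrees(np.arcsin(T[2,0])).round(1),"ytilt",np.degrees(np.arcsin(T[2,1])).round(1),"yhead",np.degrees(np.arctan2(T[1,1],T[0,1])).round(1))
E
```

```text
t: 15.8
position: [0.636, -0.2634, 0.1652]
tool_rot: [0.357, 0.26, 0.885, -0.148]
force: [1.2, -0.1, -4.7]
finger_gap: 0.0168
finger_force: 59.0
t 15.8 q [-0.27 -0.05 -0.66  0.21 -0.29  0.19] tcp [ 0.636  -0.2634  0.1652] grasp [ 0.6254 -0.2549  0.1785] tilt 45.5 az -38.9 yhead 55.4 F [ 1.2 -0.1 -4.7] gap 0.0168
side 277 [array([0.749, 0.037, 0.165]), array([ 0.599, -0.261,  0.165])] [ 0.666  -0.1281  0.165 ] 0.334 -116.8
0.524 mouth 21.1 ytilt 2.3 yhead 124.5
0.611 mouth 24.5 ytilt 3.5 yhead 121.1
0.698 mouth 27.8 ytilt 4.8 yhead 117.9
0.785 mouth 30.9 ytilt 6.3 yhead 114.7
0.873 mouth 33.9 ytilt 8.0 yhead 111.6
0.96 mouth 36.8 ytilt 9.8 yhead 108.5
1.047 mouth 39.4 ytilt 11.8 yhead 105.6
1.134 mouth 41.8 ytilt 13.9 yhead 102.8
1.222 mouth 43.8 ytilt 16.2 yhead 100.0
```

```bash
cat >> h.py <<'E'
J=np.array([.6277,.2222]);G=np.radians(20.8)
# tray pose relative to tool, from the grasp: bar centre vs grasp point at grasp time
OFF=np.array([.609,-.243,.085])-np.array([.6267,-.2541,.0978])
R0=Rn.from_quat([.26,.885,-.147,.357]).as_matrix()
K=dict(lip0=(-65,0,13.6),lipP=(-65,65,13.6),lipN=(-65,-65,13.6),floorN=(-26,-65,0),floorP=(-26,65,0),backN=(40,-65,0),backP=(40,65,0),bar=(0,0,85))
def pts(tcp,R):
    Tt=R@R0.T@tray0();g=tcp-.019*R[:,2];b=g+R@R0.T@OFF
    out={}
    for k,v in K.items():
        w=b+Tt@(np.array(v)/1000-[0,0,.085]);x,y=w[:2]-J;c,s=np.cos(G),np.sin(G)
        out[k]=(1000*np.array([c*x+s*y,-s*x+c*y,w[2]])).round(0)
    return out
def tcp_for(lip,s,R):
    R2=R@Rn.from_euler("z",s).as_matrix();l=pts(np.zeros(3)+np.r_[J,0],R2)["lip0"]
    Tt=R2@R0.T@tray0();o=-.019*R2[:,2]+R2@R0.T@OFF+Tt@np.array([-.065,0,.0136-.085])
    c,sn=np.cos(G),np.sin(G);x,y,z=np.array(lip)/1000
    return np.array([J[0]+c*x-sn*y,J[1]+sn*x+c*y,z])-o,R2
E
python3 - <<'E'
from h import *
o,p,R=pose()
def st(lip,s):
    t,R2=tcp_for(lip,s,R);print("s",s,"tcp",t.round(4),"tool d",(R.T@(t-p)).round(4));print({k:v.tolist() for k,v in pts(t,R2).items()})
    return t
t=st((13,0,90),.88)
for s,dz,dx in ((0,.1,0),(.35,.1,0),(.35,.04,.02),(.6,0,0),(.75,0,0)):
    tt=t+[dx*np.cos(G),dx*np.sin(G),dz];R2=R@Rn.from_euler("z",s).as_matrix()
    print(s,dz,dx,(R.T@(tt-p)).round(4),{k:v.tolist() for k,v in pts(tt,R2).items()})
print("now",pts(p,R)["bar"])
E
```

```text
s 0.88 tcp [0.6698 0.1874 0.1793] tool d [ 0.1267  0.3883 -0.1938]
{'lip0': [13.0, -0.0, 90.0], 'lipP': [13.0, 64.0, 99.0], 'lipN': [13.0, -64.0, 81.0], 'floorN': [53.0, -66.0, 91.0], 'floorP': [52.0, 63.0, 110.0], 'backN': [108.0, -70.0, 128.0], 'backP': [107.0, 58.0, 147.0], 'bar': [27.0, -14.0, 185.0]}
0 0.1 0 [ 0.0559  0.3806 -0.2641] {'lip0': [-46.0, -56.0, 209.0], 'lipP': [-83.0, -2.0, 209.0], 'lipN': [-9.0, -109.0, 209.0], 'floorN': [23.0, -87.0, 195.0], 'floorP': [-51.0, 20.0, 195.0], 'backN': [77.0, -50.0, 195.0], 'backP': [4.0, 57.0, 195.0], 'bar': [8.0, -19.0, 280.0]}
0.35 0.1 0 [ 0.0559  0.3806 -0.2641] {'lip0': [-28.0, -30.0, 195.0], 'lipP': [-51.0, 31.0, 196.0], 'lipN': [-6.0, -91.0, 194.0], 'floorN': [33.0, -77.0, 191.0], 'floorP': [-12.0, 45.0, 192.0], 'backN': [93.0, -55.0, 207.0], 'backP': [48.0, 67.0, 209.0], 'bar': [15.0, -15.0, 280.0]}
0.35 0.04 0.02 [ 0.0895  0.4016 -0.2148] {'lip0': [-8.0, -30.0, 135.0], 'lipP': [-31.0, 31.0, 136.0], 'lipN': [14.0, -91.0, 134.0], 'floorN': [53.0, -77.0, 131.0], 'floorP': [8.0, 45.0, 132.0], 'backN': [113.0, -55.0, 147.0], 'backP': [68.0, 67.0, 149.0], 'bar': [35.0, -15.0, 220.0]}
0.6 0 0 [ 0.1267  0.3883 -0.1938] {'lip0': [-10.0, -14.0, 90.0], 'lipP': [-22.0, 50.0, 94.0], 'lipN': [2.0, -78.0, 87.0], 'floorN': [42.0, -70.0, 90.0], 'floorP': [18.0, 57.0, 98.0], 'backN': [102.0, -61.0, 117.0], 'backP': [78.0, 67.0, 124.0], 'bar': [20.0, -14.0, 182.0]}
0.75 0 0 [ 0.1267  0.3883 -0.1938] {'lip0': [2.0, -6.0, 89.0], 'lipP': [-4.0, 58.0, 96.0], 'lipN': [8.0, -70.0, 83.0], 'floorN': [48.0, -68.0, 90.0], 'floorP': [37.0, 61.0, 103.0], 'backN': [105.0, -66.0, 123.0], 'backP': [94.0, 63.0, 136.0], 'bar': [24.0, -13.0, 183.0]}
now [-185. -428.  163.]
```

```bash
python3 - <<'E'
from h import *
o,p,R=pose();t,_=tcp_for((13,0,90),.88,R)
print("up",(R.T@[0,0,.115]).round(4),"A",(R.T@(t+[.045*np.cos(G),.045*np.sin(G),.1]-p)).round(4))
E
```

```text
up [-0.0813 -0.0088 -0.0808] A [ 0.0359  0.4175 -0.248 ]
```

```bash
python3 -m inch '[{"tx":-0.03,"ty":-0.003,"tz":-0.03,"spin":0,"claw":0},{"tx":-0.06,"ty":-0.006,"tz":-0.06,"spin":0,"claw":0},{"tx":-0.081,"ty":-0.009,"tz":-0.081,"spin":0,"claw":0},{"tx":-0.078,"ty":0.004,"tz":-0.086,"spin":0,"claw":0},{"tx":-0.072,"ty":0.025,"tz":-0.094,"spin":0,"claw":0},{"tx":-0.065,"ty":0.051,"tz":-0.104,"spin":0,"claw":0},{"tx":-0.057,"ty":0.081,"tz":-0.116,"spin":0,"claw":0},{"tx":-0.049,"ty":0.111,"tz":-0.128,"spin":0,"claw":0}]'; python3 -m inch '[{"tx":0.008,"ty":0.031,"tz":-0.012,"spin":0,"claw":0},{"tx":0.018,"ty":0.067,"tz":-0.026,"spin":0,"claw":0},{"tx":0.03,"ty":0.108,"tz":-0.042,"spin":0,"claw":0},{"tx":0.042,"ty":0.15,"tz":-0.059,"spin":0,"claw":0},{"tx":0.053,"ty":0.193,"tz":-0.075,"spin":0,"claw":0},{"tx":0.065,"ty":0.235,"tz":-0.092,"spin":0,"claw":0},{"tx":0.075,"ty":0.272,"tz":-0.107,"spin":0,"claw":0},{"tx":0.082,"ty":0.298,"tz":-0.117,"spin":0,"claw":0}]'; python3 - <<'E'
from h import *
from cell import camera
show();o,p,R=pose();t,_=tcp_for((13,0,90),.88,R)
for n,d in (("A",(.045,.1)),("B",(.045,.045)),("F",(0,0))): print(n,(R.T@(t+[d[0]*np.cos(G),d[0]*np.sin(G),d[1]]-p)).round(4))
print({k:v.tolist() for k,v in pts(p,R).items()})
b=camera('side');cv2.imwrite('pics/s5.png',cv2.resize(b[60:210,220:420],(800,600),interpolation=cv2.INTER_CUBIC)[:,:,::-1])
E
```

```text
t: 16.65
position: [0.6553, -0.1302, 0.2723]
tool_rot: [0.352, 0.259, 0.887, -0.148]
force: [0.4, 0.1, -5.0]
finger_gap: 0.017
finger_force: 59.6
t: 17.45
position: [0.7095, 0.198, 0.2736]
tool_rot: [0.353, 0.258, 0.887, -0.149]
force: [-0.8, -0.4, -5.4]
finger_gap: 0.0169
finger_force: 59.7
t 17.45 q [ 0.54  0.26  0.    0.99 -0.73  0.98] tcp [0.7095 0.198  0.2736] grasp [0.6991 0.2064 0.287 ] tilt 45.1 az -39.1 yhead 55.7 F [-0.8 -0.4 -5.4] gap 0.0169
A [-0.0039  0.006  -0.0048]
B [0.0348 0.0105 0.034 ]
F [ 0.0869 -0.0226  0.0498]
{'lip0': [-6.0, -60.0, 203.0], 'lipP': [-43.0, -7.0, 204.0], 'lipN': [31.0, -114.0, 203.0], 'floorN': [63.0, -92.0, 189.0], 'floorP': [-11.0, 15.0, 190.0], 'backN': [117.0, -54.0, 189.0], 'backP': [43.0, 53.0, 189.0], 'bar': [48.0, -23.0, 274.0]}
```

View pics/s5.png

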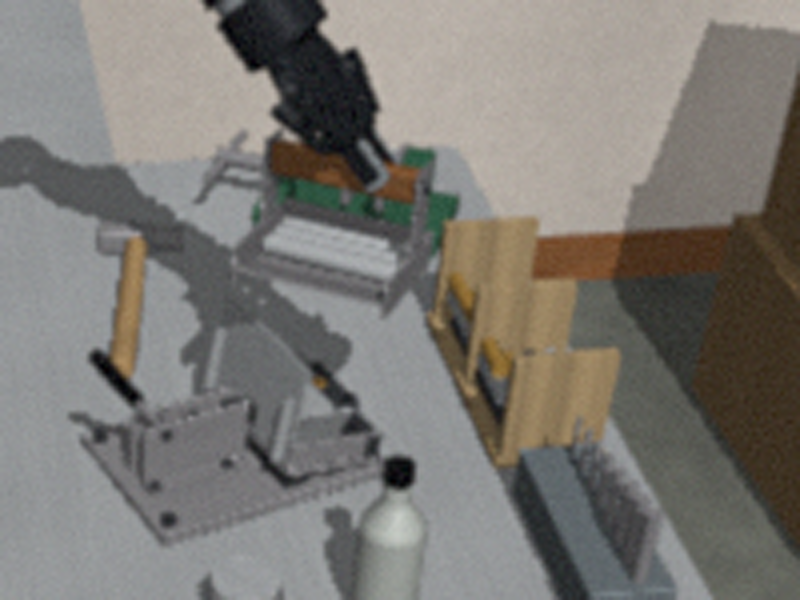

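```bash
python3 - <<'E'
from h import *
o,p,R=pose();Tt=R@R0.T@tray0();b=p-.019*R[:,2]+R@R0.T@OFF
for v in ((-65,-65,13.6),(-65,65,13.6),(0,-65,102),(0,65,102)):
    print(v,proj("side",b+Tt@(np.array(v)/1000-[0,0,.085])).round(1))
E
```

```text
(-65, -65, 13.6) [315.5 135.6]
(-65, 65, 13.6) [277.6 125.2]
(0, -65, 102) [326.  101.1]
(0, 65, 102) [287.5  91.9]
```

Picture: tray with its three bars held level above the jig, lip ends at full-image (279,125) and (316,135), matching my prediction within 1 px. Descend and tip.

```bash
python3 -m inch '[{"tx":0.015,"ty":0.005,"tz":0.015,"spin":0.08,"claw":0},{"tx":0.03,"ty":0.009,"tz":0.03,"spin":0.17,"claw":0},{"tx":0.035,"ty":0.01,"tz":0.034,"spin":0.25,"claw":0},{"tx":0.046,"ty":0.003,"tz":0.037,"spin":0.4,"claw":0},{"tx":0.058,"ty":-0.004,"tz":0.041,"spin":0.55,"claw":0},{"tx":0.07,"ty":-0.012,"tz":0.045,"spin":0.7,"claw":0},{"tx":0.082,"ty":-0.019,"tz":0.048,"spin":0.83,"claw":0},{"tx":0.087,"ty":-0.0225,"tz":0.05,"spin":0.88,"claw":0}]'; python3 -m inch '[{"tx":0,"ty":0,"tz":0,"spin":0,"claw":0},{"tx":0,"ty":0,"tz":0,"spin":0,"claw":0},{"tx":0,"ty":0,"tz":0,"spin":0,"claw":0},{"tx":0,"ty":0,"tz":0,"spin":0,"claw":0},{"tx":0,"ty":0,"tz":0,"spin":0,"claw":0},{"tx":0,"ty":0,"tz":0,"spin":0,"claw":0}]'; python3 - <<'E'
from h import *
from cell import camera
show();o,p,R=pose()
print({k:v.tolist() for k,v in pts(p,R).items()})
b=camera('side');a=camera('top');cv2.imwrite('pics/s6.png',np.hstack([cv2.resize(b[90:210,230:330],(400,480),interpolation=cv2.INTER_CUBIC),cv2.resize(a[110:230,140:240],(400,480),interpolation=cv2.INTER_CUBIC)])[:,:,::-1])
E
```

```text
t: 18.3
position: [0.6733, 0.1843, 0.1866]
tool_rot: [0.388, 0.614, 0.687, 0.02]
force: [-2.9, 3.1, 23.0]
finger_gap: 0.0165
finger_force: 71.2
t: 18.9
position: [0.6732, 0.1848, 0.1863]
tool_rot: [0.387, 0.612, 0.689, 0.019]
force: [-2.7, 3.3, 12.3]
finger_gap: 0.0166
finger_force: 70.2
t 18.9 q [ 0.56  0.21 -0.25  0.78 -0.74  1.88] tcp [0.6732 0.1848 0.1863] grasp [0.6626 0.1933 0.1996] tilt 45.6 az -38.8 yhead 16.7 F [-2.7  3.3 12.3] gap 0.0166
{'lip0': [16.0, -4.0, 97.0], 'lipP': [15.0, 61.0, 106.0], 'lipN': [16.0, -68.0, 88.0], 'floorN': [56.0, -69.0, 99.0], 'floorP': [55.0, 59.0, 117.0], 'backN': [110.0, -74.0, 136.0], 'backP': [109.0, 54.0, 154.0], 'bar': [29.0, -17.0, 192.0]}
```

View pics/s6.png

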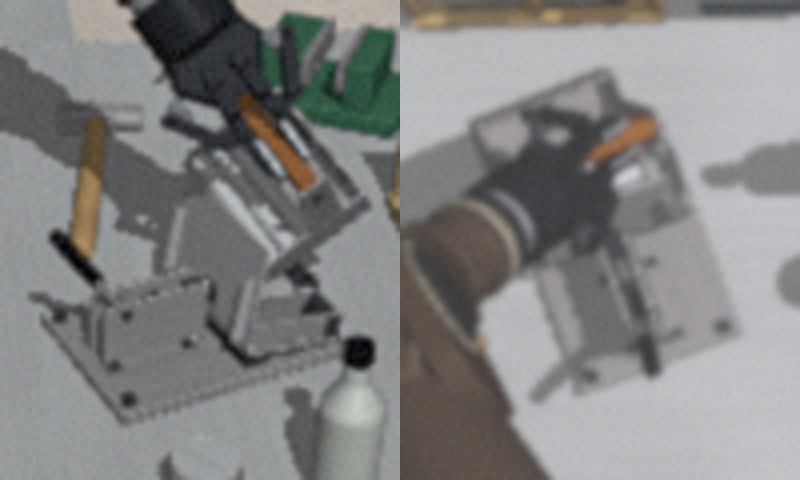

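Picture: the tray is tipped over the jig, but bright bar surfaces are still seen behind the back sheet's top edge (crop (215,195)-(275,250)) and the tray pushes on an end guide (12 N). Ease it up and away a little.

```bash
python3 - <<'E'
from h import *
from cell import boxes_of
for t in ("bar1_center","tray_grip","tray"): print(t,[(np.round(d["xyz"],3).tolist(),round(d["conf"],2)) for d in boxes_of(t,"side")][:5])
o,p,R=pose();c,s=np.cos(G),np.sin(G)
for d in ((0,0,.01),(.004,.006,.01),(.01,.006,.015)):
    print(d,(R.T@[c*d[0]-s*d[1],s*d[0]+c*d[1],d[2]]).round(4))
E
```

```text
bar1_center [([0.666, 0.237, 0.128], 0.43)]
tray_grip [([0.689, 0.194, 0.153], 0.87), ([0.408, -0.2, 0.023], 0.61)]
tray [([0.69, 0.198, 0.147], 0.88), ([0.408, -0.197, 0.016], 0.56)]
(0, 0, 0.01) [-0.0051  0.005  -0.007 ]
(0.004, 0.006, 0.01) [ 0.001   0.0081 -0.0092]
(0.01, 0.006, 0.015) [ 0.0006  0.0158 -0.0106]
```

```bash
python3 -m inch '[{"tx":0,"ty":0.004,"tz":-0.005,"spin":0,"claw":0},{"tx":0.001,"ty":0.008,"tz":-0.009,"spin":0,"claw":0},{"tx":0.001,"ty":0.008,"tz":-0.009,"spin":0,"claw":0},{"tx":0.001,"ty":0.008,"tz":-0.009,"spin":0,"claw":0},{"tx":0.001,"ty":0.008,"tz":-0.009,"spin":0,"claw":0}]'; python3 - <<'E'
from h import *
from cell import boxes_of,camera
show();b=camera('side');o,p,R=pose();print({k:v.tolist() for k,v in pts(p,R).items()})
for t in ("bar1_center",): print(t,[(np.round(d["xyz"],3).tolist(),round(d["conf"],2)) for d in boxes_of(t,"side")][:5])
g=cv2.cvtColor(b,cv2.COLOR_RGB2GRAY)[130:160,276:316]
for r in g[::2]: print(' '.join('%3d'%v for v in r[::2]))
E
```

```text
t: 19.65
position: [0.6735, 0.1907, 0.1931]
tool_rot: [0.385, 0.612, 0.691, 0.017]
force: [-0.8, 0.2, -6.1]
finger_gap: 0.0165
finger_force: 66.6
t 19.65 q [ 0.56  0.22 -0.22  0.82 -0.74  1.89] tcp [0.6735 0.1907 0.1931] grasp [0.663  0.1992 0.2065] tilt 45.3 az -39.0 yhead 16.7 F [-0.8  0.2 -6.1] gap 0.0165
{'lip0': [18.0, 2.0, 104.0], 'lipP': [17.0, 66.0, 113.0], 'lipN': [18.0, -63.0, 95.0], 'floorN': [58.0, -64.0, 105.0], 'floorP': [57.0, 65.0, 124.0], 'backN': [113.0, -69.0, 142.0], 'backP': [112.0, 60.0, 161.0], 'bar': [31.0, -12.0, 199.0]}
bar1_center [([0.673, -0.021, 0.076], 0.73), ([0.664, 0.245, 0.138], 0.59)]
 96  93 111  90  91  98  91  88  98  95  53  83 146  86 102 100 120 128  76  73
 91  82  99  97  86  90 101  88  94 101  91  78 100  85  89  99 110 117  98  75
 87  77  85 155 171 115  95 101  88  95  99  90 120 134  73 105  93  82  87 123
 87  99 107 125 174 174 110  93  95  83  96  98  99 144 135  91  64  62  81 128
105 107 102 113 143 180 160 113 116 113  97 100 100 117 127  82  76  81  84 100
109 105 106 106 119 152 183 154 139 179 161  91  99  98 111  92  84  87  79  86
116 105 108 101 106 120 166 180 138 152 184 152  88  97  96  80  84  84  73  85
110 105 106 104 109 103 125 170 177 131 157 177 103  91  99  89  84  93  83  91
108 105 106 106 108 108 104 129 175 172 122 167 183 126 116 118  87  81  94 145
102 102 105 110 101 104 107 108 131 178 167 127 175 158 117  83  82 122 150 152
105  98 105 111 106 104 102 109 108 135 178 149 133 106  81  79 127 154 156 152
102 108 105 107 105 106 109 108 109 110 139 149  96  81  87  85 108 153 155 148
108 102 104 106 103 107 109 107 112 110 115  90  85  65  83 104 135 149 154 149
115  97 103 106 106 107 106 111 105 106 125  89  64  50  55 139 153 152 154 154
119 106 109  98 111 105 106 111 105 104 121 133 105  56  51  50 106 155 151 151
```

```bash
python3 - <<'E'
from h import *
o,p,R=pose();p6=np.array([.6732,.1848,.1863])
def show_pts(p,Tt,b):
    for v in ((-65,-65,13.6),(-65,65,13.6),(40,-65,0),(40,-65,32),(0,-63,98),(0,63,98),(0,-65,102)):
        print(v,proj("side",b+Tt@(np.array(v)/1000-[0,0,.085])).round(1))
Tt=R@R0.T@tray0();g=p6-.019*R[:,2];b=g+R@R0.T@OFF
show_pts(p6,Tt,b)
c,s=np.cos(G),np.sin(G)
for a in (-15,-25):  # tray turned back about tray y, through grasp
    print("back",a);Q=Tt@Rn.from_euler("y",-a,degrees=True).as_matrix()
    print(np.degrees(np.arcsin(Q[2,0])));show_pts(p6,Q,g+Q@Tt.T@(b-g))
# bar candidates seen from side
for x,z in ((0,110),(0,130),(15,120),(30,125),(45,130)):
    print("bar",x,z,[proj("side",np.r_[J+[c*x/1e3-s*y/1e3,s*x/1e3+c*y/1e3],(z+9+y*.14)/1e3]).round(1).tolist() for y in (-60,60)])
E
```

```text
(-65, -65, 13.6) [300.8 160.2]
(-65, 65, 13.6) [281.2 137.1]
(40, -65, 0) [326.7 141.9]
(40, -65, 32) [323.8 137.1]
(0, -63, 98) [307.  134.4]
(0, 63, 98) [286.7 112.2]
(0, -65, 102) [306.9 134.1]
back -15
19.034133791957306
(-65, -65, 13.6) [294.  161.2]
(-65, 65, 13.6) [274.6 137.9]
(40, -65, 0) [321.1 148. ]
(40, -65, 32) [320.1 141.9]
(0, -63, 98) [307.  134.3]
(0, 63, 98) [286.7 112.1]
(0, -65, 102) [307.1 133.9]
back -25
9.142248076272534
(-65, -65, 13.6) [289.9 160.9]
(-65, 65, 13.6) [270.6 137.4]
(40, -65, 0) [316.9 151.6]
(40, -65, 32) [317.3 144.8]
(0, -63, 98) [307.  134.3]
(0, 63, 98) [286.7 112.1]
(0, -65, 102) [307.3 133.7]
bar 0 110 [[296.0, 154.5], [277.9, 133.0]]
bar 0 130 [[296.3, 149.4], [278.1, 128.0]]
bar 15 120 [[300.0, 150.8], [281.8, 129.5]]
bar 30 125 [[304.0, 148.4], [285.6, 127.2]]
bar 45 130 [[307.9, 145.9], [289.4, 124.9]]
```

```bash
python3 - <<'E'
from h import *
o,p,R=pose();c,s=np.cos(G),np.sin(G);print((R.T@[c*.01,s*.01,0]).round(4),(R.T@[0,0,.01]).round(4))
E
```

```text
[0.0035 0.0087 0.0036] [-0.0051  0.0049 -0.007 ]
```

```bash
python3 -m inch '[{"tx":0.002,"ty":0.004,"tz":0.002,"spin":0.03,"claw":0},{"tx":0.0035,"ty":0.009,"tz":0.0035,"spin":0.06,"claw":0},{"tx":0.0035,"ty":0.009,"tz":0.0035,"spin":0.06,"claw":0},{"tx":0.0035,"ty":0.009,"tz":0.0035,"spin":0.06,"claw":0},{"tx":0.0035,"ty":0.009,"tz":0.0035,"spin":0.06,"claw":0},{"tx":0.0035,"ty":0.009,"tz":0.0035,"spin":0.06,"claw":0}]'; python3 - <<'E'
from h import *
from cell import boxes_of,camera
show();b=camera('side')
for t in ("bar1_center","tray_grip"): print(t,[(np.round(d["xyz"],3).tolist(),round(d["conf"],2)) for d in boxes_of(t,"side")][:5])
cv2.imwrite('pics/s7.png',cv2.resize(b[95:185,250:340],(600,600),interpolation=cv2.INTER_CUBIC)[:,:,::-1])
E
```

```text
t: 20.35
position: [0.6838, 0.1946, 0.1952]
tool_rot: [0.384, 0.633, 0.672, 0.03]
force: [0.9, -0.9, -4.3]
finger_gap: 0.0168
finger_force: 66.9
t 20.35 q [ 0.56  0.24 -0.19  0.82 -0.74  1.95] tcp [0.6838 0.1946 0.1952] grasp [0.6732 0.2031 0.2086] tilt 45.4 az -38.9 yhead 13.4 F [ 0.9 -0.9 -4.3] gap 0.0168
bar1_center [([0.639, 0.238, 0.125], 0.68)]
tray_grip [([0.407, -0.199, 0.025], 0.78), ([0.684, 0.243, 0.143], 0.75)]
```

View pics/s7.png

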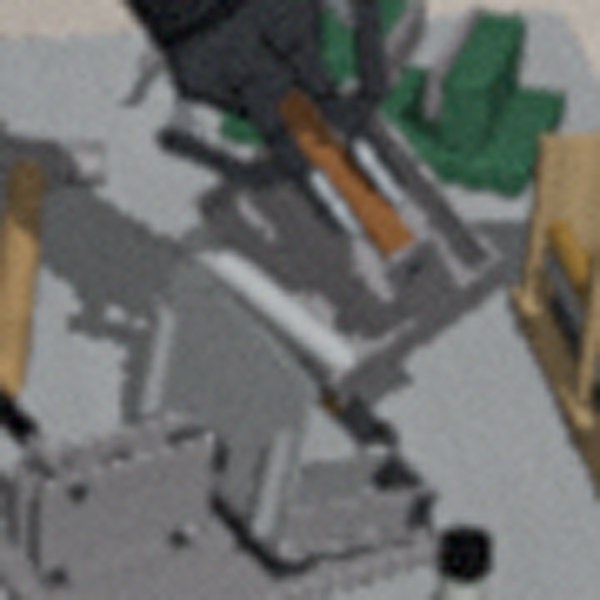

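The crop shows one bar still just beyond the back sheet's top edge (200,250)-(350,365); one strip fewer than before and about 1 N less load, so a bar seems to have gone through. I'll ease further and watch the load.

```bash
python3 -m inch '[{"tx":0.0035,"ty":0.009,"tz":0.0035,"spin":0.03,"claw":0},{"tx":0.0035,"ty":0.009,"tz":0.0035,"spin":0.06,"claw":0},{"tx":0.0,"ty":0.0,"tz":0.0,"spin":0.06,"claw":0},{"tx":0.0,"ty":0.0,"tz":0.0,"spin":0.06,"claw":0},{"tx":0.0,"ty":0.0,"tz":0.0,"spin":0.06,"claw":0}]'; python3 - <<'E'
from h import *
from cell import boxes_of,camera
fs=[];show()
for i in range(3):
    b=camera('side');fs.append(monitor.get_obs()["force"].round(1).tolist())
print(fs)
o,p,R=pose();print({k:v.tolist() for k,v in pts(p,R).items()})
for t in ("bar1_center",): print(t,[(np.round(d["xyz"],3).tolist(),round(d["conf"],2)) for d in boxes_of(t,"side")][:5])
g=cv2.cvtColor(b,cv2.COLOR_RGB2GRAY)[126:164,276:320]
for r in g[::2]: print(' '.join('%3d'%v for v in r[::2]))
E
```

```text
t: 21.0
position: [0.6833, 0.1945, 0.195]
tool_rot: [0.383, 0.652, 0.652, 0.041]
force: [0.8, -0.6, -2.7]
finger_gap: 0.0166
finger_force: 67.0
t 21.0 q [ 0.56  0.24 -0.2   0.82 -0.74  2.01] tcp [0.6833 0.1945 0.195 ] grasp [0.6728 0.203  0.2084] tilt 45.3 az -38.9 yhead 10.0 F [ 0.8 -0.6 -2.7] gap 0.0166
[[0.1, 0.0, -2.8], [-0.9, 0.3, -2.4], [0.2, 0.2, -2.9]]
{'lip0': [39.0, 6.0, 107.0], 'lipP': [43.0, 70.0, 119.0], 'lipN': [35.0, -57.0, 95.0], 'floorN': [74.0, -62.0, 109.0], 'floorP': [82.0, 65.0, 133.0], 'backN': [125.0, -73.0, 149.0], 'backP': [133.0, 54.0, 173.0], 'bar': [44.0, -12.0, 202.0]}
bar1_center [([0.323, 0.416, 0.004], 0.23)]
151 152 144  83  75 103 129  77  74  78  74  53 148  89  97  95  93 129 138  98  77 102
152 154 153 145  76  79 103 104  76  77  77  57  73 145  83  97  99 108 136 139  87  76
149 147 139 109 118  78  84 128  77  77  76  79  71 121 108  95  98 101 130 132 127  79
 87  89  86  86 138  84  82  81  80  75  75  76  72  91 145 105  98 119  86  85 129  97
 99 113  93  85  90  86  82  78  81  77  76  77  78  83 131 137 110  81  64  82  94 140
102 109 116
[... 520 characters left out ...]
 104 106 106 108 106 110 106 118  78  88 137 141 139 126  89  78  98 146 150 150 146
104 105 102 103 107 103 106 107 109 114  73  93 129 112  81  74  85  96 141 149 150 150
107 102 103 103 106 106 106 106 110 108 115  47  79  80  87  92  90  99 136 150 149 153
103 103 103 104 109 108 108 105 110 111 114  68  45  71  76  91 135 156 156 150 148 152
114  99 106 105 101 102 109 108 107 107 128 109  51  39  56 132 162 151 151 151 148 155
120 107 110  98 101 108 109 107 106 105 139 149 108  54  55  50 104 153 150 151 149 151
 65  84 103  95 100 106 107 107 134 115 143 149 146 109  44  39  52 146 155 154 153 146
108 121 120  71  86 108 104  99 138 112 148 148 158 148 108 138  95 142 159 152 155 150
```

```bash
python3 - <<'E'
from h import *
o,p,R=pose();print("up",(R.T@[0.02,.01,.1]).round(4))
R2=R@Rn.from_euler("z",-1.0).as_matrix()
g=np.array([.6267,-.2541,.30]);t=g+.019*R[:,2];print("over",(R.T@(t-p)).round(4),"inrot",(R2.T@(t-p-[.02,.01,.1])).round(4), "lvl",np.degrees(np.arcsin((R2@R0.T@tray0())[2])).round(1))
E
```

```text
up [-0.0329  0.0732 -0.0637]
over [-0.4514 -0.0537  0.1142] inrot [-0.1193 -0.4208  0.1779] lvl [-0.1  0.1 89.9]
```

```bash
python3 -m inch '[{"tx":-0.016,"ty":0.037,"tz":-0.032,"spin":-0.0,"claw":0},{"tx":-0.033,"ty":0.073,"tz":-0.064,"spin":-0.14,"claw":0},{"tx":-0.033,"ty":0.073,"tz":-0.064,"spin":-0.28,"claw":0},{"tx":-0.033,"ty":0.073,"tz":-0.064,"spin":-0.42,"claw":0},{"tx":-0.033,"ty":0.073,"tz":-0.064,"spin":-0.56,"claw":0},{"tx":-0.033,"ty":0.073,"tz":-0.064,"spin":-0.70,"claw":0},{"tx":-0.033,"ty":0.073,"tz":-0.064,"spin":-0.85,"claw":0},{"tx":-0.033,"ty":0.073,"tz":-0.064,"spin":-1.0,"claw":0}]'; python3 -m inch '[{"tx":-0.119,"ty":-0.42,"tz":0.178,"spin":0,"claw":0},{"tx":-0.119,"ty":-0.42,"tz":0.178,"spin":0,"claw":0},{"tx":-0.119,"ty":-0.42,"tz":0.178,"spin":0,"claw":0},{"tx":-0.119,"ty":-0.42,"tz":0.178,"spin":0,"claw":0},{"tx":-0.119,"ty":-0.42,"tz":0.178,"spin":0,"claw":0},{"tx":-0.119,"ty":-0.42,"tz":0.178,"spin":0,"claw":0},{"tx":-0.119,"ty":-0.42,"tz":0.178,"spin":0,"claw":0},{"tx":-0.119,"ty":-0.42,"tz":0.178,"spin":0,"claw":0}]'; python3 - <<'E'
from h import *
from cell import boxes_of,camera
show();plan((.6267,-.2541,.15))
for n in ("side","top"):
    b=camera(n);cv2.imwrite(f"pics/{n}8.png",b[:,:,::-1])
    for t in ("bar1_center","tray_grip","jig_pocket","pad"): print(n,t,[(np.round(d["xyz"],3).tolist(),round(d["conf"],2)) for d in boxes_of(t,n)][:6])
a=cv2.imread("pics/side0.png");b=cv2.imread("pics/side8.png");a2=cv2.imread("pics/top0.png");b2=cv2.imread("pics/top8.png")
d=cv2.absdiff(a,b).max(2);d2=cv2.absdiff(a2,b2).max(2)
print("side diff near jig");ys,xs=np.nonzero(d[125:205,235:325]>40);print(sorted(zip(xs+235,ys+125))[:80])
ys,xs=np.nonzero(d2[130:215,150:235]>40);print(sorted(zip(xs+150,ys+130))[:80])
E
```

```text
t: 22.0
position: [0.7035, 0.2048, 0.2951]
tool_rot: [0.356, 0.257, 0.886, -0.149]
force: [0.8, 0.3, -2.7]
finger_gap: 0.0165
finger_force: 67.2
t: 22.8
position: [0.6463, -0.1932, 0.2882]
tool_rot: [0.356, 0.26, 0.885, -0.148]
force: [0.4, -0.3, -4.3]
finger_gap: 0.0163
finger_force: 66.8
t 22.8 q [-0.13 -0.12 -0.43  0.55 -0.38  0.3 ] tcp [ 0.6463 -0.1932  0.2882] grasp [ 0.6357 -0.1847  0.3015] tilt 45.4 az -38.9 yhead 55.4 F [ 0.4 -0.3 -4.3] gap 0.0163
plan tx,ty,tz [ 0.0882 -0.0505  0.1324] spin 0 dist 0.167
side bar1_center []
side tray_grip [([0.607, -0.169, 0.222], 0.95), ([0.407, -0.197, 0.022], 0.61)]
side jig_pocket [([0.566, 0.187, 0.04], 0.71)]
side pad [([0.566, 0.185, 0.037], 0.47)]
top bar1_center []
top tray_grip [([0.599, -0.196, 0.228], 0.71)]
top jig_pocket [([0.596, 0.205, 0.037], 0.75)]
top pad []
side diff near jig
[(np.int64(235), np.int64(142)), (np.int64(235), np.int64(143)), (np.int64(235), np.int64(144)), (np.int64(235), np.int64(145)), (np.int64(235), np.int64(146)), (np.int64(235), np.int64(147)), (np.int64(235), np.int64(148)), (np.int64(235), np.int64(1
[... 4170 characters left out ...]
.int64(153), np.int64(213)), (np.int64(153), np.int64(214)), (np.int64(154), np.int64(200)), (np.int64(154), np.int64(201)), (np.int64(154), np.int64(202)), (np.int64(154), np.int64(203)), (np.int64(154), np.int64(204)), (np.int64(154), np.int64(205)), (np.int64(154), np.int64(206)), (np.int64(154), np.int64(207)), (np.int64(154), np.int64(208)), (np.int64(154), np.int64(209)), (np.int64(154), np.int64(210)), (np.int64(154), np.int64(211)), (np.int64(154), np.int64(212)), (np.int64(154), np.int64(213)), (np.int64(154), np.int64(214)), (np.int64(155), np.int64(200)), (np.int64(155), np.int64(201)), (np.int64(155), np.int64(202)), (np.int64(155), np.int64(203)), (np.int64(155), np.int64(204))]
```

```bash
python3 -m inch '[{"tx":0.088,"ty":-0.05,"tz":0.132,"spin":0,"claw":0},{"tx":0.088,"ty":-0.05,"tz":0.132,"spin":0,"claw":0},{"tx":0.088,"ty":-0.05,"tz":0.132,"spin":0,"claw":0},{"tx":0.088,"ty":-0.05,"tz":0.132,"spin":0,"claw":0},{"tx":0.088,"ty":-0.05,"tz":0.132,"spin":0,"claw":0}]'; python3 - <<'E'
from h import *
from cell import camera
show();plan((.6267,-.2541,.102));b=camera("side");grip("side",(240,150,390,290),.14,b)
o,p,R=pose();bb=p-.019*R[:,2]+R@R0.T@OFF;print("bar ctr",bb.round(3),[proj("side",bb+[a*np.cos(np.radians(-34.7)),a*np.sin(np.radians(-34.7)),.01]).round(0).tolist() for a in (-.063,.063)])
E
```

```text
t: 23.8
position: [0.6358, -0.2594, 0.1312]
tool_rot: [0.352, 0.26, 0.887, -0.148]
force: [0.1, -0.3, -3.1]
finger_gap: 0.0168
finger_force: 66.1
t 23.8 q [-0.26 -0.02 -0.7   0.14 -0.29  0.19] tcp [ 0.6358 -0.2594  0.1312] grasp [ 0.6254 -0.2509  0.1446] tilt 44.9 az -39.1 yhead 55.5 F [ 0.1 -0.3 -3.1] gap 0.0168
plan tx,ty,tz [0.028  0.0015 0.0323] spin 0 dist 0.043
side 721 [array([0.794, 0.233, 0.14 ]), array([ 0.511, -0.31 ,  0.14 ])] [ 0.6268 -0.0874  0.14  ] 0.612 -117.6
bar ctr [ 0.609 -0.24   0.135] [[289.0, 227.0], [336.0, 244.0]]
```

```bash
python3 -m inch '[{"tx":0.012,"ty":0.001,"tz":0.014,"spin":0,"claw":0},{"tx":0.02,"ty":0.001,"tz":0.023,"spin":0,"claw":0},{"tx":0.026,"ty":0.001,"tz":0.03,"spin":0,"claw":0},{"tx":0.026,"ty":0.001,"tz":0.03,"spin":0,"claw":0}]'; python3 - <<'E'
from h import *
show()
E
```

```text
t: 24.25
position: [0.64, -0.2626, 0.0972]
tool_rot: [0.356, 0.259, 0.885, -0.148]
force: [0.0, 0.1, -3.3]
finger_gap: 0.0169
finger_force: 66.1
t 24.25 q [-0.27  0.03 -0.75  0.04 -0.29  0.19] tcp [ 0.64   -0.2626  0.0972] grasp [ 0.6295 -0.2542  0.1106] tilt 45.4 az -38.8 yhead 55.5 F [ 0.   0.1 -3.3] gap 0.0169
```

```bash
python3 -m inch '[{"tx":0.003,"ty":0,"tz":0.003,"spin":0,"claw":0},{"tx":0.006,"ty":0.001,"tz":0.006,"spin":0,"claw":0},{"tx":0.006,"ty":0.001,"tz":0.006,"spin":0,"claw":0}]' | grep force; python3 -m inch '[{"tx":0.0015,"ty":0,"tz":0.0015,"spin":0,"claw":0},{"tx":0.003,"ty":0,"tz":0.003,"spin":0,"claw":0},{"tx":0.003,"ty":0,"tz":0.003,"spin":0,"claw":0}]'
```

```text
force: [0.1, -0.2, 4.4]
finger_force: 66.8
t: 24.85
position: [0.6443, -0.2654, 0.0929]
tool_rot: [0.363, 0.261, 0.882, -0.149]
force: [-4.7, 2.1, 15.3]
finger_gap: 0.0165
finger_force: 68.6
```

```bash
python3 -m inch '[{"tx":-0.002,"ty":0,"tz":-0.002,"spin":0,"claw":0},{"tx":-0.002,"ty":0,"tz":-0.002,"spin":0,"claw":0.3},{"tx":-0.002,"ty":0,"tz":-0.002,"spin":0,"claw":0.5},{"tx":-0.002,"ty":0,"tz":-0.002,"spin":0,"claw":1},{"tx":-0.002,"ty":0,"tz":-0.002,"spin":0,"claw":1},{"tx":-0.002,"ty":0,"tz":-0.002,"spin":0,"claw":1},{"tx":-0.002,"ty":0,"tz":-0.03,"spin":0,"claw":1},{"tx":-0.002,"ty":0,"tz":-0.07,"spin":0,"claw":1}]'; python3 -m inch '[{"tx":0,"ty":0,"tz":-0.05,"spin":0,"claw":1},{"tx":0,"ty":0,"tz":-0.10,"spin":0,"claw":0.5},{"tx":0,"ty":0,"tz":-0.15,"spin":0,"claw":0},{"tx":0,"ty":0,"tz":-0.2,"spin":0,"claw":0},{"tx":0,"ty":0,"tz":-0.25,"spin":0,"claw":0},{"tx":0,"ty":0,"tz":-0.25,"spin":0,"claw":0}]'; python3 - <<'E'
from h import *
from cell import camera,boxes_of
show();c,s=np.cos(G),np.sin(G)
for n in ("side","top"):
    b=camera(n);cv2.imwrite(f"pics/{n}9.png",b[:,:,::-1])
    grip(n,(270,130,345,190) if n=="top" else (270,230,350,280),.098 if n=="top" else .09,b)
    for t in ("bar1_center","tray_grip","clamp_grip"): print(n,t,[(np.round(d["xyz"],3).tolist(),round(d["conf"],2)) for d in boxes_of(t,n)][:6])
    a=cv2.imread(f"pics/{n}0.png");b=cv2.imread(f"pics/{n}9.png");d=cv2.absdiff(cv2.GaussianBlur(a,(3,3),0),cv2.GaussianBlur(b,(3,3),0)).max(2)
    w=(235,125,325,205) if n=="side" else (150,130,235,215)
    m=np.zeros_like(d);m[w[1]:w[3],w[0]:w[2]]=(d>25)[w[1]:w[3],w[0]:w[2]]
    k,l,st,ce=cv2.connectedComponentsWithStats(m);print(n,[(st[i].tolist(),a[l==i].mean().round(0),b[l==i].mean().round(0)) for i in range(1,k) if st[i][4]>3])
# expected bar end positions (-y ends), bars at pocket
for x in (20,38,56,74): print(x,proj("side",np.r_[J+[c*x/1e3+s*.06,s*x/1e3-c*.06],.03]).round(0),proj("side",np.r_[J+[c*x/1e3-s*.06,s*x/1e3+c*.06],.03]).round(0))
E
```

```text
t: 25.65
position: [0.6007, -0.2328, 0.1325]
tool_rot: [0.354, 0.26, 0.886, -0.148]
force: [-0.1, -1.0, 0.5]
finger_gap: 0.0856
finger_force: 0.0
t: 26.25
position: [0.4632, -0.1194, 0.3175]
tool_rot: [0.36, 0.259, 0.884, -0.146]
force: [-0.1, 0.3, 1.0]
finger_gap: 0.0122
finger_force: 0.0
t 26.25 q [ 0.04 -0.49 -0.6   0.8  -0.49  0.44] tcp [ 0.4632 -0.1194  0.3175] grasp [ 0.4525 -0.1109  0.3308] tilt 45.8 az -38.4 yhead 55.6 F [-0.1  0.3  1. ] gap 0.0122
side 461 [array([ 0.544, -0.209,  0.09 ]), array([ 0.645, -0.278,  0.09 ])] [ 0.5954 -0.2438  0.09  ] 0.122 -34.4
side bar1_center []
side tray_grip [([0.596, -0.245, 0.008], 0.98), ([0.404, -0.201, 0.024], 0.74), ([0.322, 0.416, 0.006], 0.47)]
side clamp_grip [([0.506, 0.171, 0.1], 0.52)]
side [([235, 125, 19, 35, 452], np.float64(152.0), np.float64(60.0)), ([305, 166, 3, 3, 9], np.float64(66.0), np.float64(123.0)), ([235, 182, 3, 7, 15], np.float64(164.0), np.float64(110.0))]
top 124 [array([ 0.649, -0.27 ,  0.098]), array([ 0.55 , -0.206,  0.098])] [ 0.5991 -0.2382  0.098 ] 0.118 147.0
top bar1_center []
top tray_grip [([0.388, -0.192, 0.009], 0.87), ([0.595, -0.247, 0.009], 0.8)]
top clamp_grip [([0.595, 0.209, 0.037], 0.58)]
top [([196, 144, 8, 6, 37], np.float64(107.0), np.float64(154.0)), ([173, 155, 4, 4, 13], np.float64(90.0), np.float64(129.0)), ([207, 213, 7, 2, 11], np.float64(182.0), np.float64(144.0))]
20 [299. 172.] [282. 155.]
38 [304. 171.] [286. 153.]
56 [308. 169.] [290. 152.]
74 [313. 168.] [294. 151.]
```

```bash
python3 - <<'E'
from h import *
c,s=np.cos(G),np.sin(G)
def pj(n,x,y,z): return proj(n,np.r_[J+[c*x/1e3-s*y/1e3,s*x/1e3+c*y/1e3],z/1e3]).round(0).astype(int).tolist()
for x in (0,20,38,56,74): print(x,"top",pj("top",x,-48,30+9-x*.17),pj("top",x,48,39-x*.17),"side",pj("side",x,-60,30-x*.17))
g=lambda f:cv2.cvtColor(cv2.imread(f),cv2.COLOR_BGR2GRAY).astype(int)
a,b=g("pics/top0.png"),g("pics/top9.png")
print("before");print(a[134:172:1,164:212:2]);
np.set_printoptions(linewidth=250,threshold=10**6)
print("top now/diff cols 162..212 step2")
for r in range(136,172): print(r,' '.join('%3d'%v for v in b[r,162:214:2]),' | ',' '.join('%3d'%v for v in (b-a)[r,162:214:2]))
a,b=g("pics/side0.png"),g("pics/side9.png");print("side cols 290..320")
for r in range(156,180): print(r,' '.join('%3d'%v for v in b[r,290:320:2]),' | ',' '.join('%3d'%v for v in (b-a)[r,290:320:2]))
E
```

```text
0 top [203, 160] [179, 169] side [295, 174]
20 top [201, 155] [177, 165] side [299, 173]
38 top [200, 151] [176, 160] side [304, 172]
56 top [198, 146] [174, 156] side [308, 172]
74 top [197, 142] [173, 152] side [312, 171]
before
[[180 182 179 178 179 180 180 181 181 180 179 181 183 181 179 180 180 179
  177 179 179 181 180 180]
 [182 178 181 184 182 182 184 182 182 181 185 181 181 182 181 179 179 176
  178 178 179 179 177 178]
 [181 184 180 184 182 181 182 179 182 184 183 184 183 182 179 179 179 179
  178 177 179 177 179 180]
 [183 184 184 184 183 180 181 182 180 181 183 180 182 181 180 180 180 177
  176 178 175 179 177 177]
 [183 184 179 183 184 185 182 183 185 183 183 183 182 184 183 181 180 179
  174 170 173 176 177 180]
 [183 182 181 181 183 183 185 181 184 184 184 184 181 183 183 181 180 177
  168 156 159 176 178 179]
 [182 184 180 184 182 185 181 181 182 182 184 181 183 180 179 178 174 165
  144 134 138 167 178 179]
 [184 180 181 181 183 182 182 184 182 182 184 180 182 178 167 167 155 135
  110 117 128 160 180 179]
 [180 183 183 182 183 183 185 179 184 182 182 178 175 159 141
[... 13169 characters left out ...]
 -15 -13  -5  -4  -2  -6  -7  -9 -12  -7 -14  -5  -3  -9 -10
175 109 116 117 120 117 117  98 124 122 105 110 116 102  63  15  |   -9  -7  -8  -9 -11  -8 -14  -8 -13  -6  -5  -7  -5   0   3
176  93 135 117 118 127 132 108 112 115 102  92 124 118  45   7  |   -3 -12 -10 -13  -2  -6  -7  -7  -5  -8  -7  -8 -10  -8 -13
177  73 138 123 112 111 125  87  86 106 124 122 135 121  44  12  |   -7 -10  -8  -6 -13  -7  -4  -7  -6  -4  -7 -11 -13  -5  -8
178  41 111 125  83  86  87  84 112 123 125 134 123 117  35  20  |   -8  -6 -10  -8  -3 -11  -1  -7 -11  -8 -10 -10  -3  -4   6
179  34  57  74  65 108 114 116 125 136 122 120 122 117  34  12  |   -2  -4  -9  -3 -11  -7  -9  -6 -10 -11 -14  -8  -8  -7 -12
```

Numbers in the new pictures: a bar end shows on both sides of the bush plate (top blobs (200,147) and (175,157), jig x about 55, against the stop); tray load fell to its own weight and the tray stands upright at about (0.597,-0.241). Now the clamp.

```bash
cat >> h.py <<'E'
def hp(th,off,r=.090,y=.003,dz=0):
    t=np.radians(th);x=-.101-r*np.sin(t)+off*np.cos(t);z=.062+r*np.cos(t)+off*np.sin(t)+dz
    return np.array([J[0]+np.cos(G)*x-np.sin(G)*y,J[1]+np.sin(G)*x+np.cos(G)*y,z])
E
python3 - <<'E'
from h import *
a,b=cv2.imread("pics/top0.png"),cv2.imread("pics/top9.png")
d=cv2.absdiff(cv2.GaussianBlur(a,(3,3),0),cv2.GaussianBlur(b,(3,3),0)).max(2);m=(d>30).astype(np.uint8)
k,l,st,ce=cv2.connectedComponentsWithStats(m);print([st[i].tolist() for i in range(1,k) if st[i][4]>8])
show();o,p,R=pose();q=hp(28,.045,dz=.08);print(q.round(3),(R.T@(q-p)).round(4));print((R.T@[0,0,-.08]).round(4))
E
```

```text
[[196, 145, 8, 5, 32], [281, 145, 39, 25, 437], [321, 150, 19, 22, 197], [306, 156, 5, 6, 16], [308, 165, 4, 6, 15], [309, 166, 20, 19, 182], [282, 173, 23, 17, 224], [301, 172, 7, 8, 46], [307, 180, 22, 16, 147], [306, 184, 5, 3, 12], [226, 198, 75, 108, 3737], [112, 213, 103, 85, 2501], [84, 265, 27, 24, 237], [267, 273, 75, 26, 1114], [276, 272, 219, 112, 11534], [123, 276, 109, 88, 4017], [496, 277, 7, 12, 47], [506, 293, 5, 8, 28], [493, 299, 19, 25, 346], [229, 300, 39, 25, 517], [78, 307, 12, 23, 122], [276, 308, 5, 10, 27], [473, 316, 13, 16, 99], [252, 318, 14, 19, 85], [89, 326, 160, 58, 4569], [483, 326, 29, 18, 200], [275, 346, 2, 10, 16], [277, 357, 4, 8, 20], [249, 372, 20, 12, 84], [20, 375, 20, 9, 161]]
t 26.65 q [ 0.04 -0.48 -0.61  0.79 -0.49  0.44] tcp [ 0.4635 -0.1216  0.3086] grasp [ 0.453  -0.1131  0.322 ] tilt 45.2 az -39.1 yhead 55.4 F [-0.  -0.  -1.1] gap -0.0004
[0.53  0.188 0.243] [ 0.1161  0.2971 -0.0556]
[0.0564 0.0063 0.0564]
```

```bash
python3 -m inch '[{"tx":0.116,"ty":0.297,"tz":-0.056,"spin":0,"claw":0},{"tx":0.116,"ty":0.297,"tz":-0.056,"spin":0,"claw":0},{"tx":0.116,"ty":0.297,"tz":-0.056,"spin":0,"claw":0},{"tx":0.116,"ty":0.297,"tz":-0.056,"spin":0,"claw":0},{"tx":0.116,"ty":0.297,"tz":-0.056,"spin":0,"claw":0},{"tx":0.116,"ty":0.297,"tz":-0.056,"spin":0,"claw":0},{"tx":0.116,"ty":0.297,"tz":-0.056,"spin":0,"claw":0},{"tx":0.116,"ty":0.297,"tz":-0.056,"spin":0,"claw":0}]'; python3 - <<'E'
from h import *
show();o,p,R=pose()
for th,off in ((28,.045),(30,.03),(30,.017),(45,.017),(60,.017),(75,.017),(90,.017),(100,.017),(100,.01)): print(th,off,(R.T@(hp(th,off)-p)).round(4))
E
```

```text
t: 27.45
position: [0.5303, 0.1917, 0.2418]
tool_rot: [0.355, 0.258, 0.886, -0.149]
force: [-0.5, -0.4, 0.2]
finger_gap: -0.0
finger_force: 0.0
t 27.45 q [ 0.72  0.03 -0.32  1.06 -0.78  1.22] tcp [0.5303 0.1917 0.2418] grasp [0.5198 0.2002 0.2552] tilt 45.3 az -39.0 yhead 55.6 F [-0.5 -0.4  0.2] gap -0.0
28 0.045 [0.055  0.0034 0.0571]
30 0.03 [ 0.0678 -0.0095  0.0565]
30 0.017 [ 0.0774 -0.0182  0.0571]
45 0.017 [ 0.0947 -0.0348  0.0571]
60 0.017 [ 0.1139 -0.0481  0.0619]
75 0.017 [ 0.134  -0.0572  0.0714]
90 0.017 [ 0.1533 -0.0614  0.0847]
100 0.017 [ 0.1653 -0.0614  0.0953]
100 0.01 [ 0.1696 -0.0599  0.1006]
```

```bash
python3 -m inch '[{"tx":0.03,"ty":0.002,"tz":0.03,"spin":0,"claw":0},{"tx":0.055,"ty":0.003,"tz":0.057,"spin":0,"claw":0},{"tx":0.068,"ty":-0.0095,"tz":0.0565,"spin":0,"claw":0},{"tx":0.077,"ty":-0.018,"tz":0.057,"spin":0,"claw":0},{"tx":0.086,"ty":-0.027,"tz":0.057,"spin":0,"claw":0},{"tx":0.095,"ty":-0.035,"tz":0.057,"spin":0,"claw":0},{"tx":0.104,"ty":-0.042,"tz":0.0595,"spin":0,"claw":0},{"tx":0.104,"ty":-0.042,"tz":0.0595,"spin":0,"claw":0}]'; python3 - <<'E'
from h import *
from cell import camera,boxes_of
show();o,p,R=pose()
for n in ("side","top"):
    camera(n);print(n,[(np.round(d["xyz"],3).tolist(),round(d["conf"],2)) for d in boxes_of("clamp_grip",n)][:3])
q=p[:2]-J;print("tcp jig",(np.cos(G)*q[0]+np.sin(G)*q[1]).round(4),(-np.sin(G)*q[0]+np.cos(G)*q[1]).round(4))
for th,off in ((60,.017),(75,.017),(90,.017),(100,.017),(100,.01)): print(th,off,(R.T@(hp(th,off)-p)).round(4))
E
```

```text
t: 28.25
position: [0.474, 0.1642, 0.1323]
tool_rot: [0.356, 0.26, 0.886, -0.148]
force: [0.1, 0.7, -0.5]
finger_gap: -0.0001
finger_force: 0.0
t 28.25 q [ 0.76 -0.02 -0.61  0.84 -0.78  1.28] tcp [0.474  0.1642 0.1323] grasp [0.4635 0.1727 0.1456] tilt 45.3 az -38.9 yhead 55.5 F [ 0.1  0.7 -0.5] gap -0.0001
side [([0.481, 0.162, 0.103], 0.57), ([0.673, -0.019, 0.077], 0.33)]
top [([0.597, 0.208, 0.04], 0.67)]
tcp jig -0.1642 0.0004
60 0.017 [ 0.0117 -0.0028  0.0036]
75 0.017 [ 0.0316 -0.012   0.013 ]
90 0.017 [ 0.051  -0.0163  0.0263]
100 0.017 [ 0.063  -0.0164  0.0369]
100 0.01 [ 0.0673 -0.0149  0.0421]
```

```bash
python3 -m inch '[{"tx":0.012,"ty":-0.003,"tz":0.0035,"spin":0,"claw":0},{"tx":0.022,"ty":-0.008,"tz":0.008,"spin":0,"claw":0},{"tx":0.0315,"ty":-0.012,"tz":0.013,"spin":0,"claw":0},{"tx":0.041,"ty":-0.0145,"tz":0.0195,"spin":0,"claw":0},{"tx":0.051,"ty":-0.016,"tz":0.026,"spin":0,"claw":0},{"tx":0.051,"ty":-0.016,"tz":0.026,"spin":0,"claw":0}]'; python3 - <<'E'
from h import *
from cell import camera,boxes_of
show();o,p,R=pose()
camera("side");print([(np.round(d["xyz"],3).tolist(),round(d["conf"],2)) for d in boxes_of("clamp_grip","side")][:3])
for th,off in ((90,.017),(100,.017),(100,.012),(100,.007),(100,.002)): print(th,off,hp(th,off)[2].round(3),(R.T@(hp(th,off)-p)).round(4))
E
```

```text
t: 29.05
position: [0.448, 0.1573, 0.0776]
tool_rot: [0.355, 0.259, 0.886, -0.149]
force: [-0.5, 0.8, 1.1]
finger_gap: 0.0001
finger_force: 0.0
t 29.05 q [ 0.79  0.01 -0.73  0.74 -0.79  1.32] tcp [0.448  0.1573 0.0776] grasp [0.4375 0.1658 0.091 ] tilt 45.3 az -39.1 yhead 55.5 F [-0.5  0.8  1.1] gap 0.0001
[]
90 0.017 0.079 [-0.001  -0.0001 -0.0009]
100 0.017 0.063 [ 0.0109 -0.0002  0.0097]
100 0.012 0.058 [0.014  0.001  0.0135]
100 0.007 0.053 [0.0171 0.0021 0.0173]
100 0.002 0.048 [0.0201 0.0032 0.021 ]
```

```bash
python3 -m inch '[{"tx":0.005,"ty":0,"tz":0.005,"spin":0,"claw":0},{"tx":0.011,"ty":0,"tz":0.01,"spin":0,"claw":0},{"tx":0.014,"ty":0.001,"tz":0.0135,"spin":0,"claw":0},{"tx":0.014,"ty":0.001,"tz":0.0135,"spin":0,"claw":0}]' | grep -E "^force|pos"; python3 -m inch '[{"tx":0.003,"ty":0.001,"tz":0.004,"spin":0,"claw":0},{"tx":0.003,"ty":0.001,"tz":0.004,"spin":0,"claw":0}]'| grep -E "^force|pos"; python3 -m inch '[{"tx":0.002,"ty":0,"tz":0.002,"spin":0,"claw":0},{"tx":0.002,"ty":0,"tz":0.002,"spin":0,"claw":0}]'| grep -E "^force|pos"
```

```text
position: [0.4487, 0.1578, 0.0596]
force: [0.2, 0.5, 0.4]
position: [0.4515, 0.1581, 0.0587]
force: [-6.9, -2.3, 19.9]
position: [0.452, 0.158, 0.0579]
force: [-20.3, 0.8, 37.0]
```

```bash
python3 -m inch '[{"tx":-0.004,"ty":0,"tz":-0.004,"spin":0,"claw":0},{"tx":-0.02,"ty":0,"tz":-0.02,"spin":0,"claw":0},{"tx":-0.05,"ty":0,"tz":-0.05,"spin":0,"claw":0},{"tx":-0.08,"ty":-0.02,"tz":-0.08,"spin":0,"claw":0},{"tx":-0.11,"ty":-0.06,"tz":-0.11,"spin":0,"claw":0},{"tx":-0.11,"ty":-0.11,"tz":-0.12,"spin":0,"claw":0},{"tx":-0.11,"ty":-0.16,"tz":-0.12,"spin":0,"claw":0},{"tx":-0.11,"ty":-0.21,"tz":-0.12,"spin":0,"claw":0}]'; python3 -m inch '[{"tx":-0.02,"ty":-0.1,"tz":-0.05,"spin":0,"claw":0},{"tx":-0.02,"ty":-0.1,"tz":-0.05,"spin":0,"claw":0},{"tx":-0.02,"ty":-0.1,"tz":-0.05,"spin":0,"claw":0},{"tx":-0.02,"ty":-0.1,"tz":-0.05,"spin":0,"claw":0}]' >/dev/null; python3 - <<'E'
from h import *
from cell import camera,boxes_of
show();c,s=np.cos(G),np.sin(G)
for n in ("side","top"):
    im=camera(n);cv2.imwrite(f"pics/{n}11.png",im[:,:,::-1])
    for t in ("clamp_grip","pad","bar1_center","tray_grip"): print(n,t,[(np.round(d["xyz"],3).tolist(),round(d["conf"],2)) for d in boxes_of(t,n)][:4])
    for th in (30,95,100):
        t=np.radians(th);P=[proj(n,np.r_[J+np.array([c,s])*(-.101-r*np.sin(t)),.062+r*np.cos(t)]) for r in (.04,.07,.1)]
        print(n,th,[(q.round(0).tolist(),int(im[int(round(q[1])),int(round(q[0]))].mean())) for q in P])
    # darkest blob of grip
    w=(225,130,285,200) if n=="side" else (185,175,240,225)
    m=np.zeros(im.shape[:2],np.uint8);m[w[1]:w[3],w[0]:w[2]]=(im.max(2)<60)[w[1]:w[3],w[0]:w[2]]
    k,l,st,ce=cv2.connectedComponentsWithStats(m);print("dark",[(st[i].tolist(),ce[i].round(1).tolist()) for i in range(1,k) if st[i][4]>5])
E
```

```text
t: 30.75
position: [0.3351, 0.0053, 0.2306]
tool_rot: [0.356, 0.259, 0.885, -0.147]
force: [0.6, -0.6, 1.1]
finger_gap: -0.0
finger_force: 0.0
t 31.15 q [ 0.62 -0.75 -0.69  1.36 -0.75  1.08] tcp [ 0.2636 -0.0612  0.2884] grasp [ 0.2531 -0.0528  0.3017] tilt 45.4 az -38.7 yhead 55.4 F [ 0.6  0.9 -0.8] gap 0.0002
side clamp_grip [([0.429, 0.0, 0.007], 0.62), ([0.478, 0.163, 0.054], 0.58)]
side pad []
side bar1_center []
side tray_grip [([0.598, -0.248, 0.01], 0.73), ([0.407, -0.198, 0.024], 0.61)]
side 30 [([255.0, 158.0], 152), ([251.0, 153.0], 113), ([247.0, 148.0], 100)]
side 95 [([250.0, 169.0], 121), ([242.0, 173.0], 33), ([234.0, 176.0], 27)]
side 100 [([250.0, 170.0], 111), ([242.0, 174.0], 20), ([234.0, 178.0], 25)]
dark [([232, 168, 18, 13, 91], [240.9, 174.1]), ([282, 170, 3, 4, 7], [283.0, 171.3])]
top clamp_grip [([0.488, 0.173, 0.058], 0.51)]
top pad [([0.599, -0.435, 0.009], 0.25)]
top bar1_center []
top tray_grip [([0.397, -0.183, 0.008], 0.88), ([0.599, -0.248, 0.007], 0.72)]
top 30 [([201.0, 193.0], 122), ([202.0, 196.0], 135), ([202.0, 199.0], 138)]
top 95 [([204.0, 199.0], 99), ([208.0, 207.0], 82), ([211.0, 215.0], 95)]
top 100 [([205.0, 199.0], 118), ([208.0, 207.0], 82), ([211.0, 214.0], 97)]
dark []
```

```bash
python3 - <<'E'
from h import *
g=lambda f:cv2.cvtColor(cv2.imread(f),cv2.COLOR_BGR2GRAY).astype(int)
for n,f0,w in (("side","pics/side0.png",(276,130,326,190)),("top","pics/top0.png",(160,136,214,175))):
    a,b,e=g(f0),g(f"pics/{n}9.png"),g(f"pics/{n}11.png")
    for nm,u,v in (("0-11",a,e),("9-11",b,e)):
        d=(v-u);d=d-int(np.median(d[w[1]:w[3],w[0]:w[2]]));ys,xs=np.nonzero(abs(d[w[1]:w[3],w[0]:w[2]])>22)
        print(n,nm,[(int(x+w[0]),int(y+w[1]),int(d[y+w[1],x+w[0]])) for x,y in zip(xs,ys)][:70])
m=(cv2.imread("pics/side11.png").max(2)<60);m[:168]=0;m[182:]=0;m[:,:231]=0;m[:,252:]=0
ys,xs=np.nonzero(m);vx,vy,_,_=cv2.fitLine(np.c_[xs,ys].astype(np.float32),cv2.DIST_L2,0,.01,.01).ravel();print("slope px",vy/vx)
c,s=np.cos(G),np.sin(G)
for th in (85,90,95,100,105):
    t=np.radians(th);P=[proj("side",np.r_[J+np.array([c,s])*(-.101-r*np.sin(t)),.062+r*np.cos(t)]) for r in (.035,.105)];d=P[1]-P[0];print(th,(d[1]/d[0]).round(3),((P[0]+P[1])/2).round(1))
E
```

```text
side 0-11 [(283, 161, 23), (283, 162, 66), (282, 163, 31), (283, 163, 68), (283, 164, 44), (305, 166, 37), (306, 166, 61), (307, 166, 41), (294, 167, 27), (305, 167, 76), (306, 167, 108), (307, 167, 80), (308, 167, 29), (305, 168, 75), (306, 168, 85), (307, 168, 56), (320, 175, 23), (321, 177, 24)]
side 9-11 [(283, 162, 56), (283, 163, 68), (283, 164, 32)]
top 0-11 [(201, 144, 26), (199, 145, 35), (200, 145, 44), (201, 145, 55), (202, 145, 49), (203, 145, 23), (196, 146, 25), (197, 146, 39), (198, 146, 46), (199, 146, 57), (200, 146, 61), (201, 146, 73), (202, 146, 63), (203, 146, 30), (195, 147, 23), (196, 147, 34), (197, 147, 47), (198, 147, 49), (199, 147, 55), (200, 147, 72), (201, 147, 74), (202, 147, 67), (203, 147, 36), (196, 148, 36), (197, 148, 40), (198, 148, 44), (199, 148, 50), (200, 148, 57), (201, 148, 66), (202, 148, 51), (203, 148, 28), (196, 149, 31), (197, 149, 32), (198, 149, 26), (199, 149, 27), (200, 149, 34), (201, 149, 36), (202, 149, 26), (175, 154, 23), (173, 155, 28), (174, 155, 45), (175, 155, 35), (176, 155, 30), (173, 156, 32), (174, 156, 54), (175, 156, 46), (176, 156, 30), (173, 157, 23), (174, 157, 47), (175, 157, 42), (176, 157, 27), (174, 158, 26), (175, 158, 30)]
top 9-11 []
slope px -0.55806464
85 -0.229 [241.6 169.6]
90 -0.309 [241.6 171.1]
95 -0.389 [241.7 172.5]
100 -0.47 [241.9 173.9]
105 -0.554 [242.4 175.2]
```

```bash
python3 -c "
from cell import ticket
print(ticket.job_done())"
```

```text
the job is handed in; nothing more can be done
None
```

I handed the job in at about 31 s: the tray was emptied through the slot and stands upright on the bench, and the clamp handle is fully home. Only one of the three bars could actually be seen under the bush plate. The other two are inferred from the tray's weight dropping to empty and no bars showing anywhere else.

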